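# Fit the blades of a vegetable slicer and set its dial

### The arm

A 7-joint arm with a two-finger parallel gripper is mounted at the origin on a cart in front of the work surface, level with it; the furniture and walls round the work are solid. World frame = base frame: x ahead of the robot, y to its left, z up, the work surface at z = 0. Lengths are in m, angles in rad, forces in N, time in s.
With the tool pointing down it reaches from about 0.4 to 0.875 m from the base axis. Payload 6.5 kg.
Tool frame: the origin (TCP) lies midway between the tips of the shut fingers; the grasp point (between the pads) lies 19 mm behind it; z points along the fingers, y is the line along which they close (so a half turn about z gives the same grasp; the last joint's range is limited). The gripper opens to 88 mm and grips with 3 to 60 N. Pads are 18 mm wide; open, the fingers measure 123 mm over their backs; the gripper's body (75 mm by 187 mm) begins 45 mm behind the grasp point.
Start: joints at [1.226, 0.536, -0.004, 1.538, 0.003, 1.067, -0.071], TCP at [0.179, -0.625, 0.239] pointing down, gripper open.
Joint ranges: [-2.7, 2.7], [-0.37, 2.16], [-1.27, 1.26], [0.24, 2.4], [-1.31, 4.45], [0.19, 1.91], [-2.76, 2.76]. Speed limits (rad/s): [2.39, 2.39, 3.14, 3.14, 3.14, 3.14, 3.14].

### API

Orientations are given as a 3x3 rotation matrix whose columns are the frame's x, y, z axes.
In Python, from bench import get_obs, grab_frame, calibration, close_job gives the robot as it stands.
- The arm moves only by the tool drive_tool, never from a script. Its argument "targets" is a list of rows, each an object of numbers: "dx", "dy", "dz": the shift along the world's x, y, z in cm; "ax", "ay", "az": the turn, a rotation vector about the world's x, y, z in degrees; "fingers": the opening, from 0 (shut) to 1 (fully open). A call has 1 to 10 rows; each row is the pose to reach, as a shift and turn from the pose commanded when the call began; what a row does not reach only later rows make up. A row lasts 1/8 s, in which the tool goes at most 62.5 mm and 10.7 degrees, less where a joint would pass 70% of its speed; a pose out of reach is approached as far as the arm can. A call with a gripper value outside its range is refused whole. The fingers move at their own pace and stop on an object; "force" is the grip in N (left out, the last holds). Time passes only in rows, so rows that repeat a pose let the fingers close. It gives the time, the measured TCP pose, the force, the opening and the grip force at its end, in the units of the state.
- get_obs(): the state, without advancing time (a new reading comes with each control period).
- grab_frame(name): name is "side" or "top" or "wrist"; returns the picture (480x640x3 uint8, red, green, blue); there is no depth.
- calibration(name): a dict with "mtx" (3x3 intrinsics, pixels), "dist" ([k1, k2, p1, p2, k3] as OpenCV has them; the pictures are not rectified), "R" (3x3) and "t" (3): a world point X has camera coordinates R X + t. Camera axes: x right, y down, z forward; pixel columns grow to the right and rows downward; lengths in m; the calibration is good to about 2 mm. A picture is of the moment at which its call begins: read the wrist's pose just before it. calibration takes no time and is no camera call; for the wrist camera it gives the pose at the moment of the call.
- close_job(): hands the job in; it is judged then, once.
The state is a dict: "clock": time; "joint_positions": joint angles; "joint_vel": joint speeds; "joint_torque": joint torques, N m; "position": TCP position; "ee_rot": TCP orientation; "wrist_force": force on the tool from outside, world axes, zero at the start; "moment": the same for the moment, N m; "width": opening from 0.0 (shut) to 1.0 (fully open); "gripper_force": force on a finger pad.
Only numpy, scipy, OpenCV 4.12 (cv2) and the standard library are available. Lean on these libraries where they do the work, as an engineer would, in place of code of your own. Each camera call takes 0.05 s, during which the arm holds its last target. There are 200 camera calls.

### The job

Set up the vegetable slicer: swing its retaining bar well open, take out the plain cover plates and lay them in the wooden tray, lay every loose blade flat in a pocket of its own with the notch over the pocket's pin, then swing the bar fully home over the blade ends. Also turn the thickness dial so that its white pointer line points at the small steel index tab beside it. Leave the other kitchen things where they are.

Things in the scene. Friction and masses are not known exactly. Their poses are not given: they have to be found in the camera images.
- slicer: low white bed fixed on the worktop; origin at worktop height, x to its far side; spans x +-59, y -165 to 115 mm, dial at the right (-y). Four pockets 94 (x) x 40 mm, 46 mm apart in y, floors at z = 20 mm, walls 4 mm high. In each a steel pin 6 mm thick, 9 mm high, tapered top, on the pocket's middle line 36 mm from its centre to the far (+x) end.
- bay0 (a point): centre of the floor of pocket 0 (0 is the leftmost, 3 the one next to the bar's pivot); axes as the slicer's. A blade lies right when its origin is here, x along the slicer's x. Clearance 2 mm at every side.
- bay1 (a point): centre of the floor of pocket 1 (0 is the leftmost, 3 the one next to the bar's pivot); axes as the slicer's. A blade lies right when its origin is here, x along the slicer's x. Clearance 2 mm at every side.
- bay2 (a point): centre of the floor of pocket 2 (0 is the leftmost, 3 the one next to the bar's pivot); axes as the slicer's. A blade lies right when its origin is here, x along the slicer's x. Clearance 2 mm at every side.
- bay3 (a point): centre of the floor of pocket 3 (0 is the leftmost, 3 the one next to the bar's pivot); axes as the slicer's. A blade lies right when its origin is here, x along the slicer's x. Clearance 2 mm at every side.
- blade0: flat steel blade 90 (x) x 36 (y) x 4 mm, open notch 10 mm wide, 16 mm deep in the middle of its +x end. A black grip rib 30 (x) x 12 (y) mm stands 16 mm above the blade over its middle (top 20 mm above the underside). About 80 g. Origin: centre of the underside, z up. All are alike. Starts flat on the worktop, rib up. 3 or 4 are present; absent ones read None.
- blade1: as blade0, flat steel blade 90 (x) x 36 (y) x 4 mm, open notch 10 mm wide, 16 mm deep in the middle of its +x end. A black grip rib 30 (x) x 12 (y) mm stands 16 mm above the blade over its middle (top 20 mm above the underside). About 80 g. Origin: centre of the underside, z up. All are alike. Starts flat on the worktop, rib up. 3 or 4 are present; absent ones read None.
- blade2: as blade0, flat steel blade 90 (x) x 36 (y) x 4 mm, open notch 10 mm wide, 16 mm deep in the middle of its +x end. A black grip rib 30 (x) x 12 (y) mm stands 16 mm above the blade over its middle (top 20 mm above the underside). About 80 g. Origin: centre of the underside, z up. All are alike. Starts flat on the worktop, rib up. 3 or 4 are present; absent ones read None.
- blade3: as blade0, flat steel blade 90 (x) x 36 (y) x 4 mm, open notch 10 mm wide, 16 mm deep in the middle of its +x end. A black grip rib 30 (x) x 12 (y) mm stands 16 mm above the blade over its middle (top 20 mm above the underside). About 80 g. Origin: centre of the underside, z up. All are alike. Starts flat on the worktop, rib up. 3 or 4 are present; absent ones read None.
- bar (a joint): retaining bar, dark steel, 12 mm wide, 196 mm long, on an upright pivot at (-40, -90) mm of the slicer. 0 = shut: along slicer +y over the near (-x) pocket ends, underside 7, top 13 mm above the pocket floors. Grows to 1.6 rad counter-clockwise from above, free end towards the robot. Friction 0.06 N m, stays where left. Starts nearly shut, blocking the pockets.
- bar_grip (a point): in a black upright fin on the bar, 106 mm from the pivot, 30 mm above the pocket floors. The fin is 24 mm long (along the bar, y of this point), 10 mm thick (x of this point) and reaches from 12 to 42 mm above the pocket floors. Axes turn with the bar.
- dial (a joint): hinge of the thickness dial; grows clockwise seen from above, 0 to 3.0 rad; at 0 the pointer points along the slicer's +x. Slight friction (0.03 N m); stays where left.
- dial_grip (a point): on the dial's upright axis at (12, -125) mm of the slicer, 22 mm above the pocket floors. The grip is a black bar 40 mm long (x of this point), 12 mm thick (y of this point), from 9 to 31 mm above the pocket floors, on a disc 40 mm wide. Axes turn with the dial.
- dial_tip (a point): the outer end of the white pointer line on top of the dial's grip, 20 mm from the dial's axis; its x points outward along the pointer.
- index (a joint): where the index tab stands on the dial plate: the dial reading (rad, same zero and sense as the dial) at which the pointer points at the tab. Differs from start to start; does not move.
- index_tip (a point): inner end of the steel index tab, 26 mm from the dial's axis; its x points outward from the axis.
- cover0: loose grey cover plate 60 (x) x 36 (y) x 4 mm, no notch, with a round knob 16 mm wide on its middle, top 20 mm above the underside. About 50 g. Origin: centre of the underside, z up. Starts in pocket 0, at its near end under the bar, clear of the pin. One or both covers are present; an absent one reads None.
- cover1: loose grey cover plate 60 (x) x 36 (y) x 4 mm, no notch, with a round knob 16 mm wide on its middle, top 20 mm above the underside. About 50 g. Origin: centre of the underside, z up. Starts in pocket 2, at its near end under the bar, clear of the pin. One or both covers are present; an absent one reads None.
- tray: open beech tray fixed on the hob (whose glass is 6 mm above the worktop), 126 (x) x 165 (y) x 45 mm, floor 5 mm above its underside, walls 7 mm thick. A divider 4 mm thick, 37 mm high at y = -12 mm parts it: inside, x -55 to 55 mm; large part y -10 to 75, small part y -75 to -14 mm. Origin: centre of the underside, z up.
- salt: bystander: salt shaker 44 mm wide, 90 mm tall, behind the slicer; origin at its underside
- spice: bystander: glass spice jar 44 mm wide, 105 mm tall, behind the slicer; origin at its underside
- peeler: bystander: black peeler 170 mm long lying on the hob at the right of the slicer; origin at its underside
Not all that is in view belongs to the job. Leave any purple or yellow look-alike of the blade1 alone.

How it is judged:
On the way, in this order (a step that is already met when the one before it is completed fails the run):
1. the retaining bar is swung open, by 0.7 rad or more (value of joint bar above 0.7 rad), for 0.2 s.
2. with the bar still open, every blade lies in a pocket, notch over the pin, and the covers lie in the tray (value of joint bar above 0.5 rad and (horizontal distance between blade0 and bay0 below 0.004 m or horizontal distance between blade0 and bay1 below 0.004 m or horizontal distance between blade0 and bay2 below 0.004 m or horizontal distance between blade0 and bay3 below 0.004 m) and z of each of blade0, blade1, blade2, blade3 in the frame of slicer below 0.0218 m and angle between the x axis of each of blade0, blade1, blade2, blade3 and the x axis of slicer, either way round below 0.1 rad and angle between each of blade0, blade1, blade2, blade3's own z axis and vertical below 0.05 rad and (horizontal distance between blade1 and bay0 below 0.004 m or horizontal distance between blade1 and bay1 below 0.004 m or horizontal distance between blade1 and bay2 below 0.004 m or horizontal distance between blade1 and bay3 below 0.004 m) and (horizontal distance between blade2 and bay0 below 0.004 m or horizontal distance between blade2 and bay1 below 0.004 m or horizontal distance between blade2 and bay2 below 0.004 m or horizontal distance between blade2 and bay3 below 0.004 m) and (horizontal distance between blade3 and bay0 below 0.004 m or horizontal distance between blade3 and bay1 below 0.004 m or horizontal distance between blade3 and bay2 below 0.004 m or horizontal distance between blade3 and bay3 below 0.004 m) and x of cover0 in the frame of tray between -0.055 and 0.055 m and y of cover0 in the frame of tray between -0.075 and 0.075 m and z of cover0 in the frame of tray between 0 and 0.03 m and x of cover1 in the frame of tray between -0.055 and 0.055 m and y of cover1 in the frame of tray between -0.075 and 0.075 m and z of cover1 in the frame of tray between 0 and 0.03 m), for 0.2 s.
3. the bar is swung home over the blade ends (value of joint bar below 0.08 rad), for 0.2 s.
At the end, for the whole second after the job is handed in: Every blade rests flat in a pocket of its own: within 4 mm of the pocket's centre, at most 1.8 mm above its floor, within 0.1 rad of the slicer's x, tilt under 0.05 rad. Bar shut to within 0.08 rad. Dial pointer within 0.12 rad of the index tab (set any time). Covers in the tray (value of joint bar below 0.08 rad and angle between the x axis of dial_tip and the x axis of index_tip, either way round below 0.12 rad and velocity of joint each of dial, bar below 0.05 rad/s and (horizontal distance between blade0 and bay0 below 0.004 m or horizontal distance between blade0 and bay1 below 0.004 m or horizontal distance between blade0 and bay2 below 0.004 m or horizontal distance between blade0 and bay3 below 0.004 m) and z of each of blade0, blade1, blade2, blade3 in the frame of slicer below 0.0218 m and angle between the x axis of each of blade0, blade1, blade2, blade3 and the x axis of slicer, either way round below 0.1 rad and angle between each of blade0, blade1, blade2, blade3's own z axis and vertical below 0.05 rad and (horizontal distance between blade1 and bay0 below 0.004 m or horizontal distance between blade1 and bay1 below 0.004 m or horizontal distance between blade1 and bay2 below 0.004 m or horizontal distance between blade1 and bay3 below 0.004 m) and (horizontal distance between blade2 and bay0 below 0.004 m or horizontal distance between blade2 and bay1 below 0.004 m or horizontal distance between blade2 and bay2 below 0.004 m or horizontal distance between blade2 and bay3 below 0.004 m) and (horizontal distance between blade3 and bay0 below 0.004 m or horizontal distance between blade3 and bay1 below 0.004 m or horizontal distance between blade3 and bay2 below 0.004 m or horizontal distance between blade3 and bay3 below 0.004 m) and x of cover0 in the frame of tray between -0.055 and 0.055 m and y of cover0 in the frame of tray between -0.075 and 0.075 m and z of cover0 in the frame of tray between 0 and 0.03 m and x of cover1 in the frame of tray between -0.055 and 0.055 m and y of cover1 in the frame of tray between -0.075 and 0.075 m and z of cover1 in the frame of tray between 0 and 0.03 m and linear speed of each of blade0, blade1, blade2, blade3, cover0, cover1 below 0.02 m/s); the robot touches nothing.
It fails at once if the salt is moved by more than 30 mm (distance of salt from where it was at the start of the episode above 0.03 m).
It fails at once if the spice is moved by more than 30 mm (distance of spice from where it was at the start of the episode above 0.03 m).
It fails at once if the peeler is moved by more than 30 mm (distance of peeler from where it was at the start of the episode above 0.03 m).
Of blade0, blade1, blade2, blade3 only 3 to 4 are there at a start; the rules pass over those that are not, and their reading is None.
Of cover0, cover1 only 1 to 2 are there at a start; the rules pass over those that are not, and their reading is None.
At some moment in a run one of blade0, blade1, blade2, blade3 may be knocked a few centimetres aside while the robot is not near it.
Once in a run the grip may slacken for a moment while it holds something.
It also fails if it takes over 210 s, if anything falls off the work surface, if the arm or the gripper's body presses on something with over 40 N, if the wrist force passes 120 N, or if a joint passes its speed limit or range.

## Working session

There is one attempt and no reset: what is moved stays moved. The work goes in short steps, Python scripts to look and compute and a tool call to move; the robot and the scene stay as the last step left them, time stands still between calls to the robot, and variables do not carry over. Pictures are saved under pics/ and viewed, at most 14 in all, crops included, and the job is handed in when it is done.

Besides the shell and the picture viewer there is one more tool, called after ">>>" as name(argument=value, ...) on one line, values as JSON. drive_tool: Moves the arm, as the interface text tells. Its arguments: {"type":"object","properties":{"targets":{"type":"array"},"force":{"type":"number"}},"required":["targets"]}

```bash
ls; mkdir -p pics
python3 - <<'E'
from bench import *
import cv2
o=get_obs(); print(o)
for n in("top","side","wrist"):
    c=calibration(n); print(n,c)
    cv2.imwrite(f"pics/{n}0.png",grab_frame(n)[:,:,::-1])
E
```

```text
pics
{'clock': 0.0, 'joint_positions': array([ 1.22581321,  0.53713883, -0.00444966,  1.53883206,  0.00260145,
        1.06726441, -0.07119438]), 'joint_vel': array([ 0.00059271, -0.00102732,  0.0011982 , -0.00112749, -0.00033564,
       -0.00346708, -0.00070182]), 'joint_torque': array([ 4.23696201e-04, -5.70979249e+01,  9.91256721e-01, -2.51604295e+01,
       -5.61307871e-02,  1.77777809e-02,  1.68712145e-04]), 'position': array([ 0.17870184, -0.62434522,  0.23787267]), 'ee_rot': array([[ 9.61366862e-01,  2.75269761e-01, -5.61104093e-04],
       [ 2.75270308e-01, -9.61365640e-01,  1.53768748e-03],
       [-1.16147331e-04, -1.63273708e-03, -9.99998660e-01]]), 'wrist_force': array([ 0.26287747,  0.0198384 , -0.25852744]), 'moment': array([-0.01093708,  0.01023406, -0.0216926 ]), 'gripper_force': 0.0, 'width': 0.9992877037553565}
top {'mtx': array([[526.79902123,   0.        , 327.44206971],
       [  0.        , 526.79902123, 233.90332971],
       [  0.        ,   0.        ,   1.        ]]), 'dist': array([-0.12221911,  0.        ,  0.        ,  0.        ,  0.        ]), 'R': array
[... 396 characters left out ...]
  ,  0.        ,  0.        ,  0.        ]), 'R': array([[-0.85441382, -0.51906739, -0.02336818],
       [-0.28830328,  0.51101908, -0.80977819],
       [ 0.43227104, -0.68514855, -0.58627059]]), 't': array([0.53088806, 0.2022974 , 1.39576935])}
wrist {'mtx': array([[355.22072396,   0.        , 319.7231695 ],
       [  0.        , 355.22072396, 237.27674469],
       [  0.        ,   0.        ,   1.        ]]), 'dist': array([-0.04786645,  0.        ,  0.        ,  0.        ,  0.        ]), 'R': array([[ 0.27542356, -0.96132117, -0.00186442],
       [-0.92437878, -0.26537086,  0.27404776],
       [-0.26394267, -0.07375578, -0.96171428]]), 't': array([-0.64844667, -0.03741503,  0.39100194])}
```

View pics/top0.png

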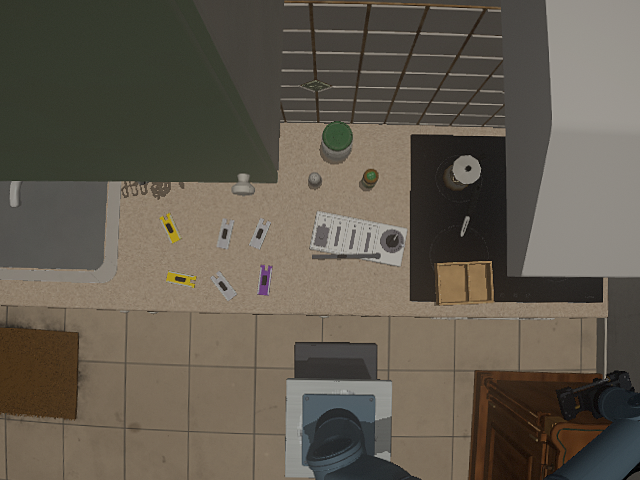

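View pics/side0.png

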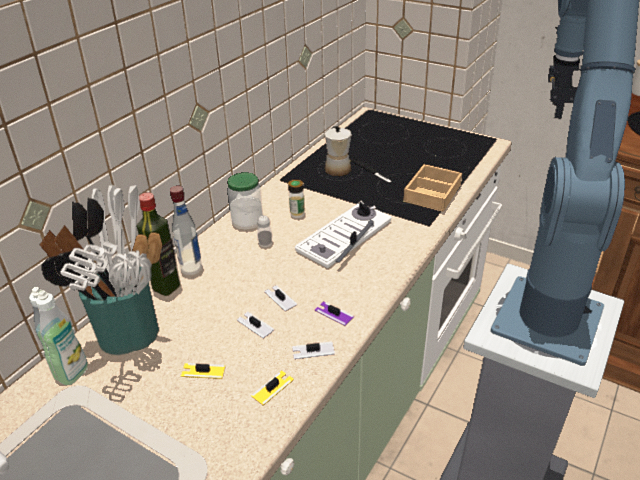

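Top view: three plain steel blades at (225,233), (260,234), (222,286). Look-alikes are yellow at (170,229) and (181,280), and purple at (264,280). The slicer is at (358,238), with a grey cover in the leftmost pocket only (321,236). The tray is at (464,283) and the peeler at (465,226).

```bash
cat > h.py <<'E'
from bench import *
import cv2, numpy as np
def ray(c,uv):
    p=cv2.undistortPoints(np.array(uv,float).reshape(-1,1,2),c["mtx"],c["dist"]).reshape(-1,2)
    d=np.c_[p,np.ones(len(p))]@c["R"]; return -c["R"].T@c["t"],d
def onplane(c,uv,z):
    o,d=ray(c,uv); return o+d*((z-o[2])/d[:,2])[:,None]
def proj(c,X):
    return cv2.projectPoints(np.array(X,float).reshape(-1,1,3),cv2.Rodrigues(c["R"])[0],c["t"],c["mtx"],c["dist"])[0].reshape(-1,2)
E
python3 - <<'E'
from h import *
c=calibration("top"); im=cv2.imread("pics/top0.png")
names=["b","b","b","sl","cover","tray","trayTL","trayBR","salt","spice","peeler","purple","slTL","slTR","slBR","slBL","counterfront"]
uv=[(225,233),(260,234),(222,286),(358,238),(321,236),(464,283),(437,263),(492,302),(315,180),(370,178),(465,226),(264,280),(317,211),(408,227),(402,266),(310,252),(350,312)]
for n,p in zip(names,onplane(c,uv,0.02)): print(n,p.round(3))
cv2.imwrite("pics/crop1.png",cv2.resize(im[195:310,150:310],None,fx=5,fy=5,interpolation=cv2.INTER_CUBIC)[:600])
cv2.imwrite("pics/crop2.png",cv2.resize(im[195:310,300:420],None,fx=5,fy=5,interpolation=cv2.INTER_CUBIC)[:600])
E
```

```text
b [0.583 0.353 0.02 ]
b [0.582 0.247 0.02 ]
b [0.424 0.357 0.02 ]
sl [ 0.576 -0.048  0.02 ]
cover [0.58  0.063 0.02 ]
tray [ 0.446 -0.369  0.02 ]
trayTL [ 0.505 -0.286  0.02 ]
trayBR [ 0.39  -0.455  0.02 ]
salt [0.749 0.085 0.02 ]
spice [ 0.759 -0.081  0.02 ]
peeler [ 0.618 -0.372  0.02 ]
purple [0.445 0.231 0.02 ]
slTL [0.655 0.077 0.02 ]
slTR [ 0.612 -0.198  0.02 ]
slBR [ 0.494 -0.181  0.02 ]
slBL [0.531 0.095 0.02 ]
counterfront [ 0.355 -0.027  0.02 ]
```

View pics/crop1.png

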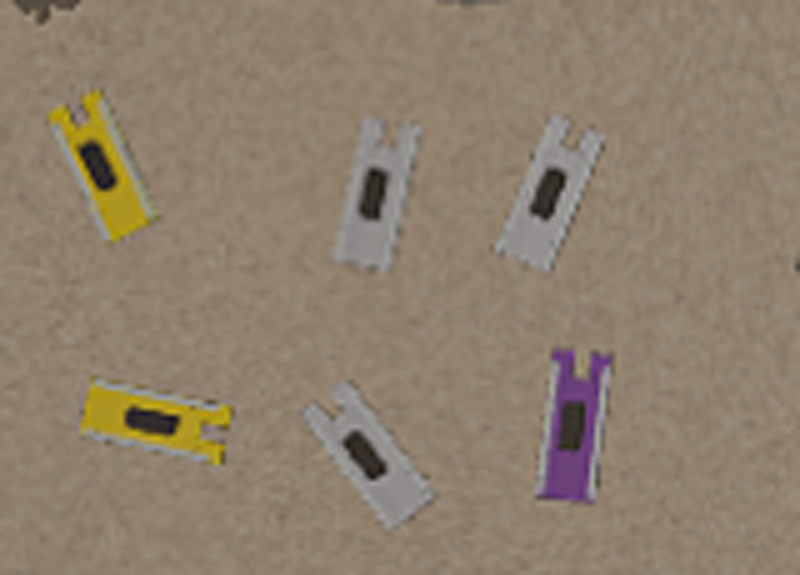

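Confirmed: the three plain grey blades sit at crop (375,195), (550,190) and (368,455), with their notches facing away. The yellow and purple ones are look-alikes. Next I'll move the wrist camera over the slicer.

>>> drive_tool(targets=[{"dx":2.5,"dy":5,"dz":2,"az":-3},{"dx":5,"dy":10,"dz":4,"az":-6},{"dx":8,"dy":16,"dz":4,"az":-9},{"dx":11,"dy":22,"dz":4,"az":-12},{"dx":14,"dy":28,"dz":4,"az":-15},{"dx":17,"dy":34,"dz":4,"az":-18},{"dx":20,"dy":40,"dz":4,"az":-20},{"dx":23,"dy":46,"dz":4,"az":-22},{"dx":26,"dy":52,"dz":4,"az":-24},{"dx":29,"dy":58,"dz":4,"az":-24.5}])

```text
$.targets[0]: bad value
```

>>> drive_tool(targets=[{"dx":0},{"dx":0}])

```text
$.targets[0]: bad value
```

Run:
```python
from h import *
c=calibration("wrist"); im=grab_frame("wrist")[:,:,::-1]; o=get_obs(); print(o["position"],o["clock"])
cv2.imwrite("pics/w1.png",im); np.save("w1c.npy",c,allow_pickle=True)
```

```text
[ 0.17876359 -0.62455352  0.23820095] 0.2
```

View pics/w1.png

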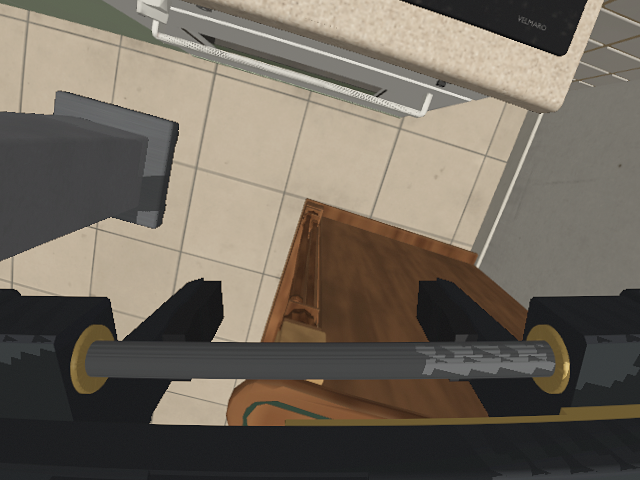

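The move was refused, probably because every row needs all its keys, so the view still shows the start pose. The gripper fills rows above about 280 here. I'll retry with full rows.

>>> drive_tool(targets=[{"dx":2.5,"dy":5,"dz":2,"ax":0,"ay":0,"az":-3,"fingers":1},{"dx":5,"dy":10,"dz":4,"ax":0,"ay":0,"az":-6,"fingers":1},{"dx":8,"dy":16,"dz":4,"ax":0,"ay":0,"az":-9,"fingers":1},{"dx":11,"dy":22,"dz":4,"ax":0,"ay":0,"az":-12,"fingers":1},{"dx":14,"dy":28,"dz":4,"ax":0,"ay":0,"az":-15,"fingers":1},{"dx":17,"dy":34,"dz":4,"ax":0,"ay":0,"az":-18,"fingers":1},{"dx":20,"dy":40,"dz":4,"ax":0,"ay":0,"az":-20,"fingers":1},{"dx":23,"dy":46,"dz":4,"ax":0,"ay":0,"az":-22,"fingers":1},{"dx":26,"dy":52,"dz":4,"ax":0,"ay":0,"az":-24,"fingers":1},{"dx":29,"dy":58,"dz":4,"ax":0,"ay":0,"az":-24.5,"fingers":1}])

```text
clock: 1.45
position: [0.4531, -0.0759, 0.2789]
ee_rot: [[0.989, -0.149, 0.001], [-0.149, -0.989, -0.0], [0.001, 0.0, -1.0]]
wrist_force: [0.9, -0.9, -0.1]
width: 0.999
gripper_force: 0.0
```

>>> drive_tool(targets=[{"dx":0,"dy":0,"dz":0,"ax":0,"ay":0,"az":0,"fingers":1},{"dx":0,"dy":0,"dz":0,"ax":0,"ay":0,"az":0,"fingers":1}])

```text
clock: 1.7
position: [0.452, -0.0784, 0.2785]
ee_rot: [[0.989, -0.148, -0.001], [-0.148, -0.989, -0.0], [-0.001, 0.001, -1.0]]
wrist_force: [0.6, -1.1, 0.3]
width: 1.003
gripper_force: 0.0
```

Run:
```python
from h import *
c=calibration("wrist"); im=grab_frame("wrist")[:,:,::-1]; o=get_obs(); print(o["position"],o["clock"],o["ee_rot"][:,0])
cv2.imwrite("pics/w2.png",im); np.save("w2c.npy",c,allow_pickle=True)
```

```text
[ 0.45182758 -0.07910548  0.2784885 ] 1.75 [ 9.88672298e-01 -1.50088294e-01 -7.69013392e-04]
```

View pics/w2.png

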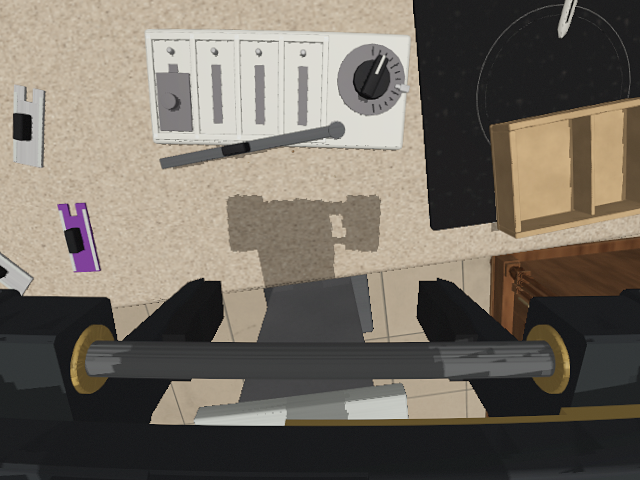

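Wrist view of the slicer:
- Pins at (170,52), (214,52), (258,52), (302,52), and the cover knob at (172,101).
- Bar pivot at (336,130), bar end at (162,164), fin at about (236,149).
- Dial at (371,79), pointer towards (384,55), index tab at about (402,89).
- Tray at right.

There is only one cover.

Run:
```python
from h import *
im=cv2.imread("pics/w2.png")
cv2.imwrite("pics/w2z.png",cv2.resize(im[20:175,140:415],None,fx=2.9,fy=2.9,interpolation=cv2.INTER_CUBIC))
```

```text
(no output)
```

View pics/w2z.png

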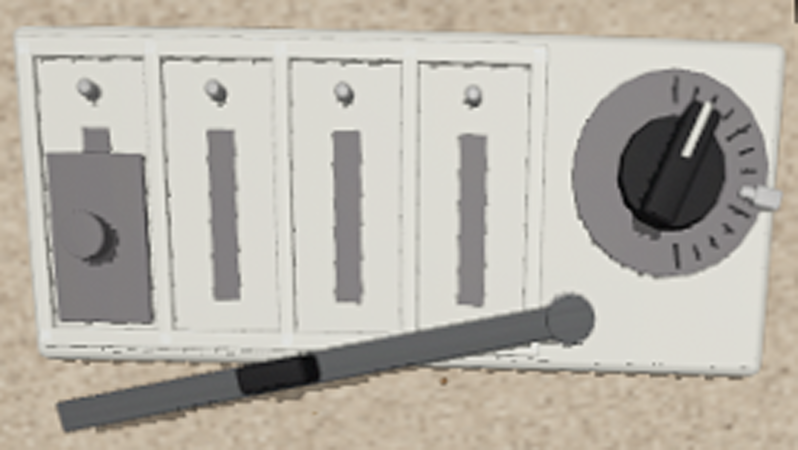

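Zoomed crop (2.9× from (140,20)): pin tops at (87,88), (213,88), (343,91), (472,93). Bed corners at (17,30) and (783,45), pivot cap at (570,320), dial plate centre at (670,172). Bar is open about 0.2 rad with its end at (64,415), and the fin is at (280,372).

Run:
```python
from h import *
from scipy.optimize import least_squares
c=np.load("w2c.npy",allow_pickle=True).item()
Z=lambda p:np.array(p,float)/2.9+[140,20]
pins=onplane(c,Z([(87,88),(213,88),(343,91),(472,93)]),.029)
corn=onplane(c,Z([(17,30),(783,45),(757,372),(42,355)]),.024)
piv=onplane(c,Z([(570,320)]),.034); plate=onplane(c,Z([(670,172)]),.022)
obs=np.vstack([pins,corn[:2],piv,plate])[:,:2]
yb=np.array([69,23,-23,-69])
def T(p,x): 
    cs,s=np.cos(p[2]),np.sin(p[2]); return np.array(x)@np.array([[cs,s],[-s,cs]])+p[:2]
def loc(p): return np.vstack([[[.036,y/1e3+p[3]] for y in yb],[[.059,.115],[.059,-.165],[-.04,-.09],[.012,-.125]]])
r=least_squares(lambda p:(T(p,loc(p))-obs).ravel(),[.575,-.05,-.14,.023])
print(r.x, (r.fun.reshape(-1,2)*1e3).round(1))
np.save("slicer.npy",r.x)
p=r.x
print("bays",T(p,[[0,y/1e3+p[3]] for y in yb]).round(4)); print("pins",pins.round(4))
# bar
fin=onplane(c,Z([(280,372)]),.060);end=onplane(c,Z([(64,415)]),.033); pv=T(p,[[-.04,-.09]])[0]
for q in(fin[0],end[0]):
    d=q[:2]-pv; print("bar",q.round(4),np.hypot(*d),np.arctan2(d[1],d[0])-p[2]-np.pi/2)
dc=T(p,[[.012,-.125]])[0]
pt=onplane(c,Z([(706,103),(687,155)]),.051); tab=onplane(c,Z([(745,191),(772,200)]),.030)
print("dialc",dc)
for q in(pt[0],tab[0],tab[1]):
    d=q[:2]-dc; print(np.hypot(*d),p[2]-np.arctan2(d[1],d[0]))
d=pt[0]-pt[1];print("ptr",p[2]-np.arctan2(d[1],d[0]))
kn=onplane(c,Z([(88,235)]),.040);print("knob",kn, "plate c",onplane(c,Z([(100,237)]),.024))
tc=onplane(c,[(497,126),(516,235)],.051);print("tray left edge",tc)
```

```text
[ 0.5806011  -0.0255072  -0.17417365  0.0163101 ] [[-0.4  0.7]
 [-0.9 -0. ]
 [-0.5  0.1]
 [-0.8 -0.3]
 [ 2.9  3.8]
 [ 1.4 -3.4]
 [-0.2 -0.6]
 [-1.6 -0.2]]
bays [[ 0.5954  0.0585]
 [ 0.5874  0.0132]
 [ 0.5794 -0.0321]
 [ 0.5715 -0.0774]]
pins [[ 0.6312  0.0515  0.029 ]
 [ 0.6237  0.007   0.029 ]
 [ 0.6154 -0.0384  0.029 ]
 [ 0.6078 -0.0833  0.029 ]]
bar [ 0.5235 -0.0038  0.06  ] 0.10347546856972856 0.1948823984079724
bar [0.5208 0.0871 0.033 ] 0.19432403620684557 0.1987119993408064
dialc [ 0.57075774 -0.15069549]
0.020349229572834443 0.3240410107151338
0.02634951711596766 1.7690463153196154
0.03669869617752052 1.7879090189156928
ptr 0.3138679292958468
knob [[0.58102402 0.05909416 0.04      ]] plate c [[0.58202755 0.06091485 0.024     ]]
tray left edge [[ 0.50681318 -0.26904658  0.051     ]
 [ 0.38690082 -0.28833022  0.051     ]]
```

```bash
cat >> h.py <<'E'
def cur():
    o=get_obs(); R=o["ee_rot"]; return o,np.degrees(np.arctan2(R[1,0],R[0,0]))
try: P=np.load("slicer.npy")
except Exception: P=None
YAW=P[2] if P is not None else 0
def S(x,y): # slicer frame m -> world
    c,s=np.cos(P[2]),np.sin(P[2]); return np.array([P[0]+c*x-s*y,P[1]+s*x+c*y])
def barpt(a,r=.106): # bar angle -> world xy
    pv=S(-.04,-.09); t=YAW+np.pi/2+a; return pv+r*np.array([np.cos(t),np.sin(t)])
def goal(xyz,yaw):
    o,y=cur(); d=(np.array(xyz)-o["position"])*100; a=(yaw-y+90)%180-90
    print("d cm",d.round(2),"az",round(a,1),"(or half turn)")
E
python3 - <<'E'
from h import *
o,y=cur();print(o["joint_positions"].round(2),o["position"],y,"pivot",S(-.04,-.09))
b0=barpt(.197); goal([*b0,.10],np.degrees(YAW+.197)-90)
for k in range(1,11): print(k,k*7.5,((barpt(.197+np.radians(7.5*k))-b0)*100).round(2))
E
```

```text
[ 0.36  0.18 -0.32  1.96  0.07  1.01 -1.71] [ 0.45182758 -0.07910548  0.2784885 ] -8.632045918283929 pivot [ 0.5256098  -0.10721373]
d cm [  7.14   7.79 -17.85] az -80.1 (or half turn)
1 7.5 [-1.38 -0.12]
2 15.0 [-2.73 -0.42]
3 22.5 [-4.04 -0.9 ]
4 30.0 [-5.27 -1.54]
5 37.5 [-6.4  -2.34]
6 45.0 [-7.42 -3.27]
7 52.5 [-8.31 -4.34]
8 60.0 [-9.06 -5.51]
9 67.5 [-9.64 -6.77]
10 75.0 [-10.06  -8.09]
```

>>> drive_tool(targets=[{"dx":0.7,"dy":0.8,"dz":-1,"ax":0,"ay":0,"az":10,"fingers":0.5},{"dx":1.4,"dy":1.6,"dz":-2,"ax":0,"ay":0,"az":20,"fingers":0.5},{"dx":2.1,"dy":2.4,"dz":-4,"ax":0,"ay":0,"az":30,"fingers":0.5},{"dx":2.8,"dy":3.1,"dz":-6,"ax":0,"ay":0,"az":40,"fingers":0.5},{"dx":3.5,"dy":3.9,"dz":-8,"ax":0,"ay":0,"az":50,"fingers":0.5},{"dx":4.2,"dy":4.7,"dz":-10,"ax":0,"ay":0,"az":60,"fingers":0.5},{"dx":5,"dy":5.5,"dz":-12,"ax":0,"ay":0,"az":70,"fingers":0.5},{"dx":5.8,"dy":6.3,"dz":-14,"ax":0,"ay":0,"az":80,"fingers":0.5},{"dx":6.6,"dy":7.1,"dz":-16,"ax":0,"ay":0,"az":90,"fingers":0.5},{"dx":7.1,"dy":7.8,"dz":-17.5,"ax":0,"ay":0,"az":99.9,"fingers":0.5}])

```text
clock: 3.0
position: [0.5232, -0.0019, 0.1027]
ee_rot: [[-0.026, 1.0, -0.001], [1.0, 0.026, -0.001], [-0.001, -0.001, -1.0]]
wrist_force: [0.1, 0.4, -0.1]
width: 0.498
gripper_force: 0.0
```

>>> drive_tool(targets=[{"dx":0,"dy":0,"dz":0,"ax":0,"ay":0,"az":0,"fingers":0.5},{"dx":0,"dy":0,"dz":0,"ax":0,"ay":0,"az":0,"fingers":0.5}])

```text
clock: 3.25
position: [0.5234, -0.0012, 0.1041]
ee_rot: [[-0.019, 1.0, 0.0], [1.0, 0.019, -0.001], [-0.001, 0.0, -1.0]]
wrist_force: [0.7, -0.0, -0.2]
width: 0.502
gripper_force: 0.0
```

Run:
```python
from h import *
o,y=cur();print(o["joint_positions"].round(2),o["position"],y)
b0=barpt(.197); goal([*b0,.040],np.degrees(YAW+.197)+90)
```

```text
[ 0.36  0.59 -0.58  1.94  0.47  0.74 -0.47] [ 0.52339998 -0.00120173  0.10407417] 91.07924324001952
d cm [-0.02 -0.   -6.41] az 0.2 (or half turn)
```

>>> drive_tool(targets=[{"dx":0,"dy":0,"dz":-4,"ax":0,"ay":0,"az":0,"fingers":0.5},{"dx":0,"dy":0,"dz":-6.4,"ax":0,"ay":0,"az":0,"fingers":0.5},{"dx":0,"dy":0,"dz":-6.4,"ax":0,"ay":0,"az":0,"fingers":0.5},{"dx":0,"dy":0,"dz":-6.4,"ax":0,"ay":0,"az":0,"fingers":0},{"dx":0,"dy":0,"dz":-6.4,"ax":0,"ay":0,"az":0,"fingers":0},{"dx":0,"dy":0,"dz":-6.4,"ax":0,"ay":0,"az":0,"fingers":0},{"dx":0,"dy":0,"dz":-6.4,"ax":0,"ay":0,"az":0,"fingers":0}], force=15)

```text
clock: 4.12
position: [0.5237, 0.0002, 0.0402]
ee_rot: [[-0.024, 1.0, 0.001], [1.0, 0.024, -0.0], [-0.0, 0.001, -1.0]]
wrist_force: [-0.5, -0.1, 4.5]
width: 0.113
gripper_force: 15.0
```

>>> drive_tool(targets=[{"dx":-1.4,"dy":-0.1,"dz":0,"ax":0,"ay":0,"az":7.5,"fingers":0},{"dx":-2.7,"dy":-0.4,"dz":0,"ax":0,"ay":0,"az":15,"fingers":0},{"dx":-4,"dy":-0.9,"dz":0,"ax":0,"ay":0,"az":22.5,"fingers":0},{"dx":-5.3,"dy":-1.5,"dz":0,"ax":0,"ay":0,"az":30,"fingers":0},{"dx":-6.4,"dy":-2.3,"dz":0,"ax":0,"ay":0,"az":37.5,"fingers":0},{"dx":-7.4,"dy":-3.3,"dz":0,"ax":0,"ay":0,"az":45,"fingers":0},{"dx":-8.3,"dy":-4.3,"dz":0,"ax":0,"ay":0,"az":52.5,"fingers":0},{"dx":-9.1,"dy":-5.5,"dz":0,"ax":0,"ay":0,"az":60,"fingers":0},{"dx":-9.6,"dy":-6.8,"dz":0,"ax":0,"ay":0,"az":67.5,"fingers":0},{"dx":-10,"dy":-8.1,"dz":0,"ax":0,"ay":0,"az":75,"fingers":0}])

```text
clock: 5.38
position: [0.422, -0.0809, 0.0401]
ee_rot: [[-0.973, 0.232, -0.002], [0.232, 0.973, -0.001], [0.002, -0.001, -1.0]]
wrist_force: [-5.0, 0.0, 11.1]
width: 0.113
gripper_force: 15.0
```

>>> drive_tool(targets=[{"dx":0,"dy":0,"dz":0,"ax":0,"ay":0,"az":0,"fingers":0},{"dx":0,"dy":0,"dz":0,"ax":0,"ay":0,"az":0,"fingers":0.4},{"dx":0,"dy":0,"dz":0,"ax":0,"ay":0,"az":0,"fingers":0.4},{"dx":0,"dy":0,"dz":4,"ax":0,"ay":0,"az":0,"fingers":0.4},{"dx":0,"dy":0,"dz":8,"ax":0,"ay":0,"az":0,"fingers":0.4}])

```text
clock: 6.0
position: [0.4233, -0.0803, 0.1205]
ee_rot: [[-0.972, 0.235, -0.001], [0.235, 0.972, 0.001], [0.001, 0.0, -1.0]]
wrist_force: [1.4, -0.6, 0.3]
width: 0.399
gripper_force: 0.0
```

Run:
```python
from h import *
o,y=cur();print(o["joint_positions"].round(2),o["position"],y,barpt(1.5))
goal([*S(.012,-.125),.09],np.degrees(YAW-.32))
```

```text
[ 0.86  0.56 -0.96  2.14  0.66  0.77  0.81] [ 0.42326425 -0.0803242   0.12046901] 166.40599269264305 [ 0.42277447 -0.08150585]
d cm [14.75 -7.04 -3.05] az -14.7 (or half turn)
```

Bar is open to about 1.5 rad. Next is the dial.

>>> drive_tool(targets=[{"dx":4,"dy":-2,"dz":0,"ax":0,"ay":0,"az":-5,"fingers":0.22},{"dx":9,"dy":-4.5,"dz":0,"ax":0,"ay":0,"az":-10,"fingers":0.22},{"dx":14.7,"dy":-7,"dz":-1.5,"ax":0,"ay":0,"az":-14.7,"fingers":0.22},{"dx":14.7,"dy":-7,"dz":-3,"ax":0,"ay":0,"az":-14.7,"fingers":0.22},{"dx":14.7,"dy":-7,"dz":-3,"ax":0,"ay":0,"az":-14.7,"fingers":0.22},{"dx":14.7,"dy":-7,"dz":-3,"ax":0,"ay":0,"az":-14.7,"fingers":0.22}])

```text
clock: 6.75
position: [0.5695, -0.1498, 0.09]
ee_rot: [[-0.881, 0.473, -0.001], [0.473, 0.881, 0.0], [0.001, -0.0, -1.0]]
wrist_force: [0.0, 0.1, -0.1]
width: 0.222
gripper_force: 0.0
```

Run:
```python
from h import *
goal([*S(.012,-.125),.041],np.degrees(YAW-.32)); print(S(.012,-.125))
```

```text
d cm [ 0.12 -0.09 -4.9 ] az -0.1 (or half turn)
[ 0.57075774 -0.15069549]
```

>>> drive_tool(targets=[{"dx":0.2,"dy":-0.1,"dz":-2.5,"ax":0,"ay":0,"az":0,"fingers":0.22},{"dx":0.2,"dy":-0.1,"dz":-4.9,"ax":0,"ay":0,"az":0,"fingers":0.22},{"dx":0.2,"dy":-0.1,"dz":-4.9,"ax":0,"ay":0,"az":0,"fingers":0},{"dx":0.2,"dy":-0.1,"dz":-4.9,"ax":0,"ay":0,"az":0,"fingers":0},{"dx":0.2,"dy":-0.1,"dz":-4.9,"ax":0,"ay":0,"az":0,"fingers":0}], force=10)

```text
clock: 7.38
position: [0.5708, -0.1505, 0.0395]
ee_rot: [[-0.881, 0.474, -0.003], [0.474, 0.881, 0.002], [0.004, 0.0, -1.0]]
wrist_force: [-0.3, 5.0, -15.5]
width: 0.133
gripper_force: 10.0
```

>>> drive_tool(targets=[{"dx":0,"dy":0,"dz":0,"ax":0,"ay":0,"az":-9,"fingers":0},{"dx":0,"dy":0,"dz":0,"ax":0,"ay":0,"az":-18,"fingers":0},{"dx":0,"dy":0,"dz":0,"ax":0,"ay":0,"az":-27,"fingers":0},{"dx":0,"dy":0,"dz":0,"ax":0,"ay":0,"az":-36,"fingers":0},{"dx":0,"dy":0,"dz":0,"ax":0,"ay":0,"az":-45,"fingers":0},{"dx":0,"dy":0,"dz":0,"ax":0,"ay":0,"az":-54,"fingers":0},{"dx":0,"dy":0,"dz":0,"ax":0,"ay":0,"az":-63,"fingers":0},{"dx":0,"dy":0,"dz":0,"ax":0,"ay":0,"az":-72,"fingers":0},{"dx":0,"dy":0,"dz":0,"ax":0,"ay":0,"az":-80,"fingers":0},{"dx":0,"dy":0,"dz":0,"ax":0,"ay":0,"az":-83.6,"fingers":0}])

```text
clock: 8.62
position: [0.5712, -0.1506, 0.0403]
ee_rot: [[0.375, 0.927, -0.003], [0.927, -0.375, 0.001], [-0.0, -0.003, -1.0]]
wrist_force: [-1.5, 2.8, -14.4]
width: 0.133
gripper_force: 10.0
```

>>> drive_tool(targets=[{"dx":0,"dy":0,"dz":0,"ax":0,"ay":0,"az":0,"fingers":0},{"dx":0,"dy":0,"dz":0,"ax":0,"ay":0,"az":0,"fingers":0},{"dx":0,"dy":0,"dz":0,"ax":0,"ay":0,"az":0,"fingers":0.22},{"dx":0,"dy":0,"dz":0,"ax":0,"ay":0,"az":0,"fingers":0.22},{"dx":0,"dy":0,"dz":4,"ax":0,"ay":0,"az":0,"fingers":0.22},{"dx":0,"dy":0,"dz":8,"ax":0,"ay":0,"az":0,"fingers":0.4}])

```text
clock: 9.38
position: [0.574, -0.1526, 0.123]
ee_rot: [[0.374, 0.928, 0.003], [0.928, -0.374, -0.001], [0.0, 0.003, -1.0]]
wrist_force: [1.2, -0.3, 0.3]
width: 0.307
gripper_force: 0.0
```

Run:
```python
from h import *
o,y=cur();print(o["joint_positions"].round(2),y)
goal([0.5815,.0595,.08],np.degrees(YAW))
```

```text
[ 0.53  0.63 -0.47  1.76  0.37  0.84 -0.5 ] 68.06815853261338
d cm [ 0.75 21.21 -4.3 ] az -78.0 (or half turn)
```

>>> drive_tool(targets=[{"dx":0.1,"dy":3,"dz":0,"ax":0,"ay":0,"az":-10,"fingers":0.4},{"dx":0.2,"dy":6,"dz":0,"ax":0,"ay":0,"az":-20,"fingers":0.4},{"dx":0.3,"dy":9,"dz":0,"ax":0,"ay":0,"az":-30,"fingers":0.4},{"dx":0.4,"dy":12,"dz":0,"ax":0,"ay":0,"az":-40,"fingers":0.4},{"dx":0.5,"dy":15,"dz":0,"ax":0,"ay":0,"az":-50,"fingers":0.4},{"dx":0.6,"dy":18,"dz":-1,"ax":0,"ay":0,"az":-60,"fingers":0.4},{"dx":0.7,"dy":21.2,"dz":-3,"ax":0,"ay":0,"az":-70,"fingers":0.4},{"dx":0.7,"dy":21.2,"dz":-4.3,"ax":0,"ay":0,"az":-78,"fingers":0.4},{"dx":0.7,"dy":21.2,"dz":-4.3,"ax":0,"ay":0,"az":-78,"fingers":0.4},{"dx":0.7,"dy":21.2,"dz":-4.3,"ax":0,"ay":0,"az":-78,"fingers":0.4}])

```text
clock: 10.62
position: [0.5808, 0.0597, 0.079]
ee_rot: [[0.985, -0.17, 0.003], [-0.17, -0.985, -0.0], [0.003, -0.0, -1.0]]
wrist_force: [0.3, 0.3, -0.2]
width: 0.406
gripper_force: 0.0
```

Run:
```python
from h import *
goal([0.5815,.0595,.029],np.degrees(YAW))
```

```text
d cm [ 0.07 -0.02 -5.  ] az -0.2 (or half turn)
```

>>> drive_tool(targets=[{"dx":0.1,"dy":0,"dz":-2.5,"ax":0,"ay":0,"az":0,"fingers":0.4},{"dx":0.1,"dy":0,"dz":-5,"ax":0,"ay":0,"az":0,"fingers":0.4},{"dx":0.1,"dy":0,"dz":-5,"ax":0,"ay":0,"az":0,"fingers":0},{"dx":0.1,"dy":0,"dz":-5,"ax":0,"ay":0,"az":0,"fingers":0},{"dx":0.1,"dy":0,"dz":-5,"ax":0,"ay":0,"az":0,"fingers":0},{"dx":0.1,"dy":0,"dz":-5,"ax":0,"ay":0,"az":0,"fingers":0},{"dx":0.1,"dy":0,"dz":-2,"ax":0,"ay":0,"az":0,"fingers":0},{"dx":0.1,"dy":0,"dz":5,"ax":0,"ay":0,"az":0,"fingers":0}], force=25)

```text
clock: 11.62
position: [0.5784, 0.0601, 0.1193]
ee_rot: [[0.985, -0.172, -0.005], [-0.172, -0.985, -0.001], [-0.005, 0.002, -1.0]]
wrist_force: [0.7, -0.7, -0.7]
width: 0.165
gripper_force: 25.0
```

Run:
```python
from h import *
goal([0.455,-.3285,.12],9.1)
```

```text
d cm [-12.34 -38.86   0.07] az 19.0 (or half turn)
```

>>> drive_tool(targets=[{"dx":-1.5,"dy":-4.5,"dz":1,"ax":0,"ay":0,"az":2,"fingers":0},{"dx":-3,"dy":-9.5,"dz":1,"ax":0,"ay":0,"az":4,"fingers":0},{"dx":-4.5,"dy":-14.5,"dz":1,"ax":0,"ay":0,"az":6,"fingers":0},{"dx":-6,"dy":-19.5,"dz":1,"ax":0,"ay":0,"az":8,"fingers":0},{"dx":-7.5,"dy":-24.5,"dz":1,"ax":0,"ay":0,"az":11,"fingers":0},{"dx":-9,"dy":-29.5,"dz":1,"ax":0,"ay":0,"az":14,"fingers":0},{"dx":-10.5,"dy":-34,"dz":1,"ax":0,"ay":0,"az":17,"fingers":0},{"dx":-12.3,"dy":-38.9,"dz":0,"ax":0,"ay":0,"az":19,"fingers":0},{"dx":-12.3,"dy":-38.9,"dz":-2,"ax":0,"ay":0,"az":19,"fingers":0},{"dx":-12.3,"dy":-38.9,"dz":-2,"ax":0,"ay":0,"az":19,"fingers":0}])

```text
clock: 12.88
position: [0.4563, -0.3283, 0.0992]
ee_rot: [[0.988, 0.157, -0.002], [0.157, -0.988, 0.002], [-0.002, -0.002, -1.0]]
wrist_force: [0.5, 0.8, 0.0]
width: 0.169
gripper_force: 25.0
```

Run:
```python
from h import *
goal([0.455,-.3285,.022],9.1)
c=calibration("wrist");cv2.imwrite("pics/w3.png",grab_frame("wrist")[:,:,::-1])
```

```text
d cm [-0.13 -0.02 -7.72] az 0.1 (or half turn)
```

View pics/w3.png

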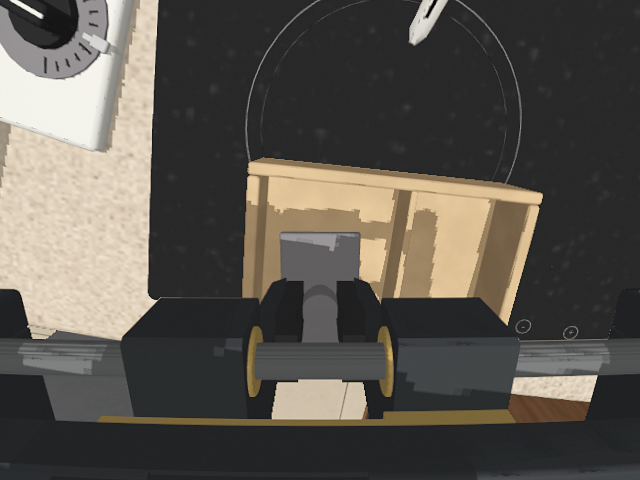

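The cover is held (plate at (280–360, 232+)) above the tray's large part. I'll check the tray edges before lowering.

Run:
```python
from h import *
c=calibration("wrist")
q=onplane(c,[(250,160),(540,194),(249,176),(398,190)],.051)[:,:2];print(q)
d=q[0]-q[1];print(np.hypot(*d),np.degrees(np.arctan2(-d[0],d[1])))
y=d/np.hypot(*d);x=np.array([y[1],-y[0]]);print("large centre",(q[0]+q[1])/2-x*.063+y*.0325)
```

```text
[[ 0.50943236 -0.2804441 ]
 [ 0.51728921 -0.44368831]
 [ 0.50074663 -0.28083986]
 [ 0.50620243 -0.36331229]]
0.16343317251023154 2.755486574401647
large centre [ 0.44887123 -0.33263243]
```

>>> drive_tool(targets=[{"dx":-0.7,"dy":-0.4,"dz":0,"ax":0,"ay":0,"az":-6.3,"fingers":0},{"dx":-0.7,"dy":-0.4,"dz":-4,"ax":0,"ay":0,"az":-6.3,"fingers":0},{"dx":-0.7,"dy":-0.4,"dz":-7.6,"ax":0,"ay":0,"az":-6.3,"fingers":0},{"dx":-0.7,"dy":-0.4,"dz":-7.6,"ax":0,"ay":0,"az":-6.3,"fingers":0},{"dx":-0.7,"dy":-0.4,"dz":-7.6,"ax":0,"ay":0,"az":-6.3,"fingers":0.32},{"dx":-0.7,"dy":-0.4,"dz":-7.6,"ax":0,"ay":0,"az":-6.3,"fingers":0.32},{"dx":-0.7,"dy":-0.4,"dz":-5,"ax":0,"ay":0,"az":-6.3,"fingers":0.32},{"dx":-0.7,"dy":-0.4,"dz":1,"ax":0,"ay":0,"az":-6.3,"fingers":0.32},{"dx":-0.7,"dy":-0.4,"dz":7,"ax":0,"ay":0,"az":-6.3,"fingers":0.4}])

```text
clock: 14.05
position: [0.4505, -0.3327, 0.173]
ee_rot: [[0.999, 0.048, 0.001], [0.048, -0.999, -0.001], [0.001, 0.001, -1.0]]
wrist_force: [0.7, -0.2, -0.4]
width: 0.391
gripper_force: 0.0
```

Run:
```python
from h import *
o,y=cur(); print(o["joint_positions"].round(2)); goal([0.43,.27,.30],-8)
```

```text
[ 0.69  0.47 -0.18  1.83  0.11  0.85 -1.06]
d cm [-2.05 60.27 12.7 ] az -10.8 (or half turn)
```

>>> drive_tool(targets=[{"dx":0,"dy":5,"dz":3,"ax":0,"ay":0,"az":0,"fingers":0.4},{"dx":0,"dy":11,"dz":6,"ax":0,"ay":0,"az":0,"fingers":0.4},{"dx":0,"dy":17,"dz":8,"ax":0,"ay":0,"az":0,"fingers":0.4},{"dx":0,"dy":23,"dz":10,"ax":0,"ay":0,"az":0,"fingers":0.4},{"dx":0,"dy":29,"dz":12,"ax":0,"ay":0,"az":0,"fingers":0.4},{"dx":0,"dy":35,"dz":12.7,"ax":0,"ay":0,"az":0,"fingers":0.4},{"dx":0,"dy":41,"dz":12.7,"ax":0,"ay":0,"az":0,"fingers":0.4},{"dx":0,"dy":47,"dz":12.7,"ax":0,"ay":0,"az":0,"fingers":0.4},{"dx":0,"dy":53,"dz":12.7,"ax":0,"ay":0,"az":0,"fingers":0.4},{"dx":0,"dy":59,"dz":12.7,"ax":0,"ay":0,"az":0,"fingers":0.4}])

```text
clock: 15.3
position: [0.4504, 0.2591, 0.2986]
ee_rot: [[0.999, 0.048, 0.002], [0.048, -0.999, 0.0], [0.002, -0.0, -1.0]]
wrist_force: [1.1, -0.7, -0.5]
width: 0.401
gripper_force: 0.0
```

>>> drive_tool(targets=[{"dx":0,"dy":0,"dz":0,"ax":0,"ay":0,"az":0,"fingers":0.4},{"dx":0,"dy":0,"dz":0,"ax":0,"ay":0,"az":0,"fingers":0.4},{"dx":0,"dy":0,"dz":0,"ax":0,"ay":0,"az":0,"fingers":0.4}])

```text
clock: 15.68
position: [0.451, 0.2554, 0.2975]
ee_rot: [[0.999, 0.046, 0.001], [0.046, -0.999, -0.001], [0.001, 0.001, -1.0]]
wrist_force: [-0.6, -0.5, 0.9]
width: 0.403
gripper_force: 0.0
```

```bash
cat >> h.py <<'E'
def look(name):
    c=calibration("wrist"); im=np.ascontiguousarray(grab_frame("wrist")[:,:,::-1])
    cv2.imwrite(f"pics/{name}.png",im); np.save(f"{name}.npy",c,allow_pickle=True); return c,im
def ribs(c,im,z=.020):
    "dark rib blobs of plausible size -> centre/yaw on plane z"
    m=(cv2.cvtColor(im,cv2.COLOR_BGR2GRAY)<60).astype(np.uint8); m[285:]=0
    for k in cv2.findContours(m,cv2.RETR_EXTERNAL,cv2.CHAIN_APPROX_NONE)[0]:
        a=cv2.contourArea(k)
        if not 100<a<1500: continue
        r=cv2.minAreaRect(k); X=onplane(c,cv2.boxPoints(r),z)[:,:2]
        e=max((X[1]-X[0],X[2]-X[1]),key=np.linalg.norm); yaw=np.degrees(np.arctan2(e[1],e[0]))
        ring=cv2.dilate(cv2.drawContours(np.zeros_like(m),[k],-1,1,-1),np.ones((9,9)))&(1-m)
        print(np.round(r[0]),a,X.mean(0).round(4),round((yaw+90)%180-90,1),"bgr",np.median(im[ring>0],axis=0))
E
python3 - <<'E'
from h import *
c,im=look("w4");o,y=cur();print(o["position"],o["joint_positions"].round(2)); ribs(c,im)
E
```

```text
[0.45098875 0.25555623 0.29746861] [-0.15  0.3  -0.55  1.79  0.17  1.1  -2.28]
[264. 281.] 102.0 [0.3394 0.3236] -87.3 bgr [121.  141.5 155.5]
[364. 280.] 319.0 [0.3475 0.1935] -87.5 bgr [66. 66. 66.]
[238. 212.] 260.0 [0.4286 0.3551] 39.5 bgr [111. 112. 113.]
[338. 210.] 608.0 [0.436  0.2336] -5.8 bgr [121.  82. 123.]
[132. 194.] 252.5 [0.4458 0.4845] 78.1 bgr [ 73. 188. 210.]
[605. 219.] 721.0 [ 0.4373 -0.1064] -13.2 bgr [111. 124. 134.]
[331.  77.] 260.5 [0.5869 0.2497] -21.1 bgr [189. 191. 192.]
[237.  75.] 308.5 [0.585  0.3542] -10.6 bgr [180. 182. 183.]
[88. 58.] 385.5 [0.5984 0.523 ] 27.4 bgr [ 74. 188. 210.]
```

View pics/w4.png

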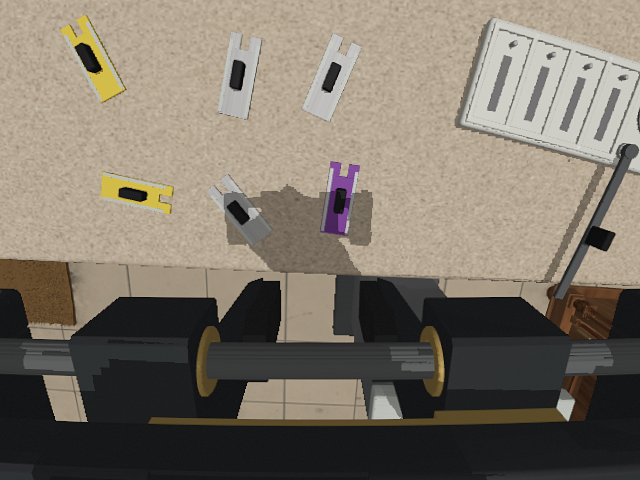

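Wrist view: plain blades at (237,75), (331,77) and (238,212). The purple one is at (338,205) and the yellow ones at (93,58) and (135,193). The bar is swung well open at right. I'll measure each blade by its plate outline.

```bash
cat >> h.py <<'E'
def plate(c,im,near,z=.004,win=60):
    "steel plate outline around a pixel -> centre,yaw,size"
    x,y=map(int,near); g=im.astype(int); s=g.max(2)-g.min(2)
    w=np.zeros(im.shape[:2],np.uint8); w[max(0,y-win):y+win,max(0,x-win):x+win]=1
    m=((s<14)&(w>0)).astype(np.uint8)
    m=cv2.morphologyEx(m,cv2.MORPH_OPEN,np.ones((3,3)))
    n,l,st,ce=cv2.connectedComponentsWithStats(m)
    i=1+np.argmin(np.linalg.norm(ce[1:]-[x,y],axis=1)+1e3*(st[1:,4]<300))
    k=max(cv2.findContours((l==i).astype(np.uint8),cv2.RETR_EXTERNAL,cv2.CHAIN_APPROX_NONE)[0],key=cv2.contourArea)
    X=onplane(c,k.reshape(-1,2),z)[:,:2]
    r=cv2.minAreaRect((X*1e4).astype(np.float32)); b=cv2.boxPoints(r)/1e4
    e=max((b[1]-b[0],b[2]-b[1]),key=np.linalg.norm)
    yaw=(np.degrees(np.arctan2(e[1],e[0]))+90)%180-90
    print("plate",b.mean(0).round(4),round(yaw,1),"size",np.sort(r[1])/10,"pxarea",st[i,4]); return b.mean(0),yaw
E
python3 - <<'E'
from h import *
c=np.load("w4.npy",allow_pickle=True).item();im=cv2.imread("pics/w4.png")
A=plate(c,im,(239,75));B=plate(c,im,(332,77));plate(c,im,(238,212),win=45)
goal([*B[0],.08],B[1])
E
```

```text
plate [0.5859 0.3557] -11.0 size [36.41767578 90.07476196] pxarea 2449
plate [0.588  0.2497] -21.1 size [36.18141479 90.13068237] pxarea 2438
plate [0.4271 0.3563] 39.6 size [36.64190979 89.95747681] pxarea 1895
d cm [ 13.7   -0.59 -21.75] az -23.8 (or half turn)
```

Outlines match 36×90 mm. I'll pick the blade at (332,77) with a half turn, because joint 7 is near its limit.

>>> drive_tool(targets=[{"dx":1.3,"dy":0,"dz":-1,"ax":0,"ay":0,"az":10,"fingers":0.4},{"dx":2.6,"dy":0,"dz":-2,"ax":0,"ay":0,"az":20,"fingers":0.4},{"dx":3.9,"dy":0,"dz":-3,"ax":0,"ay":0,"az":30,"fingers":0.4},{"dx":5.2,"dy":0,"dz":-4,"ax":0,"ay":0,"az":40,"fingers":0.4},{"dx":6.5,"dy":0,"dz":-6,"ax":0,"ay":0,"az":50,"fingers":0.4},{"dx":7.8,"dy":0,"dz":-8,"ax":0,"ay":0,"az":60,"fingers":0.4},{"dx":9.1,"dy":0,"dz":-10,"ax":0,"ay":0,"az":70,"fingers":0.4},{"dx":10.4,"dy":0,"dz":-12,"ax":0,"ay":0,"az":80,"fingers":0.4},{"dx":11.7,"dy":-0.3,"dz":-14,"ax":0,"ay":0,"az":90,"fingers":0.4},{"dx":13.7,"dy":-0.6,"dz":-16,"ax":0,"ay":0,"az":100,"fingers":0.4}])

```text
clock: 16.98
position: [0.5882, 0.2497, 0.1367]
ee_rot: [[-0.225, 0.974, 0.0], [0.974, 0.225, -0.001], [-0.001, -0.0, -1.0]]
wrist_force: [0.9, -0.1, 0.2]
width: 0.398
gripper_force: 0.0
```

>>> drive_tool(targets=[{"dx":0,"dy":0,"dz":-1,"ax":0,"ay":0,"az":10,"fingers":0.4},{"dx":0,"dy":0,"dz":-2,"ax":0,"ay":0,"az":20,"fingers":0.4},{"dx":0,"dy":0,"dz":-3,"ax":0,"ay":0,"az":30,"fingers":0.4},{"dx":0,"dy":0,"dz":-4,"ax":0,"ay":0,"az":40,"fingers":0.4},{"dx":0,"dy":0,"dz":-5,"ax":0,"ay":0,"az":50,"fingers":0.4},{"dx":0,"dy":0,"dz":-5.7,"ax":0,"ay":0,"az":56,"fingers":0.4},{"dx":0,"dy":0,"dz":-5.7,"ax":0,"ay":0,"az":56,"fingers":0.4},{"dx":0,"dy":0,"dz":-5.7,"ax":0,"ay":0,"az":56,"fingers":0.4}])

```text
clock: 17.98
position: [0.5879, 0.2506, 0.0806]
ee_rot: [[-0.931, 0.365, 0.0], [0.365, 0.931, -0.0], [-0.001, -0.0, -1.0]]
wrist_force: [-0.2, -0.0, 0.7]
width: 0.4
gripper_force: 0.0
```

Run:
```python
from h import *
o,y=cur();print(o["joint_positions"].round(2));goal([.588,.2497,.006],-21.1)
```

```text
[ 0.11  0.92 -0.91  1.63  0.83  1.02  0.13]
d cm [ 0.01 -0.09 -7.46] az 0.3 (or half turn)
```

>>> drive_tool(targets=[{"dx":0,"dy":-0.1,"dz":-4,"ax":0,"ay":0,"az":0.3,"fingers":0.4},{"dx":0,"dy":-0.1,"dz":-7.2,"ax":0,"ay":0,"az":0.3,"fingers":0.4},{"dx":0,"dy":-0.1,"dz":-7.4,"ax":0,"ay":0,"az":0.3,"fingers":0.4},{"dx":0,"dy":-0.1,"dz":-7.4,"ax":0,"ay":0,"az":0.3,"fingers":0},{"dx":0,"dy":-0.1,"dz":-7.4,"ax":0,"ay":0,"az":0.3,"fingers":0},{"dx":0,"dy":-0.1,"dz":-7.4,"ax":0,"ay":0,"az":0.3,"fingers":0},{"dx":0,"dy":-0.1,"dz":-7.4,"ax":0,"ay":0,"az":0.3,"fingers":0}], force=30)

```text
clock: 18.85
position: [0.5877, 0.2504, 0.0067]
ee_rot: [[-0.934, 0.357, 0.001], [0.357, 0.934, 0.0], [-0.001, 0.0, -1.0]]
wrist_force: [-0.4, 0.6, -1.9]
width: 0.39
gripper_force: 30.0
```

Run:
```python
from h import *
o,y=cur();print(o["position"].round(4),y);goal([*S(0,P[3]-.023),.085],np.degrees(YAW))
```

```text
[0.5877 0.2504 0.0067] 159.07031564771768
d cm [ -0.83 -28.25   7.83] az 11.0 (or half turn)
```

Run:
```python
from h import *
look("w5"); print(get_obs()["width"],get_obs()["gripper_force"])
```

```text
0.3950141202782286 29.980125725269318
```

View pics/w5.png

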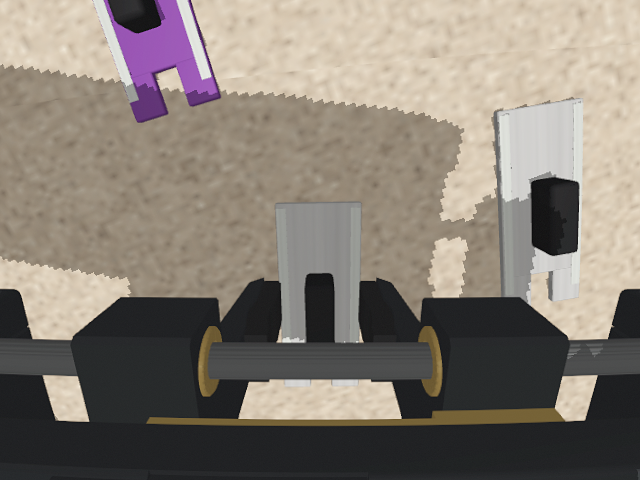

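The fingers closed on the plate's edges (36 mm) rather than the rib at (318,305), so the tips reach lower than the TCP. I'll open, rise and regrip.

>>> drive_tool(targets=[{"dx":0,"dy":-0.1,"dz":0,"ax":0,"ay":0,"az":0,"fingers":0.55},{"dx":0,"dy":-0.1,"dz":0,"ax":0,"ay":0,"az":0,"fingers":0.55},{"dx":0,"dy":-0.1,"dz":0.4,"ax":0,"ay":0,"az":0,"fingers":0.55},{"dx":0,"dy":-0.1,"dz":0.4,"ax":0,"ay":0,"az":0,"fingers":0.55},{"dx":0,"dy":-0.1,"dz":0.4,"ax":0,"ay":0,"az":0,"fingers":0},{"dx":0,"dy":-0.1,"dz":0.4,"ax":0,"ay":0,"az":0,"fingers":0},{"dx":0,"dy":-0.1,"dz":0.4,"ax":0,"ay":0,"az":0,"fingers":0},{"dx":0,"dy":-0.1,"dz":0.4,"ax":0,"ay":0,"az":0,"fingers":0}])

```text
clock: 19.9
position: [0.5875, 0.2493, 0.0102]
ee_rot: [[-0.934, 0.357, 0.0], [0.357, 0.934, 0.0], [0.0, 0.0, -1.0]]
wrist_force: [-0.5, 0.0, 0.7]
width: 0.131
gripper_force: 30.0
```

Run:
```python
from h import *
o,y=cur();print(o["position"].round(4),y);goal([*S(0,P[3]-.023),.085],np.degrees(YAW))
c,im=look("w6");plate(c,im,(318,240),win=80)
```

```text
[0.5875 0.2493 0.0102] 159.0771284694163
d cm [ -0.8  -28.14   7.48] az 10.9 (or half turn)
plate [0.5735 0.2546] 69.1 size [58.86812744 76.83070068] pxarea 11716
```

>>> drive_tool(targets=[{"dx":0,"dy":0,"dz":3,"ax":0,"ay":0,"az":0,"fingers":0},{"dx":0,"dy":-2,"dz":7.5,"ax":0,"ay":0,"az":2,"fingers":0},{"dx":-0.2,"dy":-7,"dz":8,"ax":0,"ay":0,"az":4,"fingers":0},{"dx":-0.4,"dy":-12,"dz":8,"ax":0,"ay":0,"az":6,"fingers":0},{"dx":-0.6,"dy":-17,"dz":8,"ax":0,"ay":0,"az":8,"fingers":0},{"dx":-0.8,"dy":-22,"dz":7.5,"ax":0,"ay":0,"az":10,"fingers":0},{"dx":-0.8,"dy":-26,"dz":7.5,"ax":0,"ay":0,"az":10.9,"fingers":0},{"dx":-0.8,"dy":-28.1,"dz":6,"ax":0,"ay":0,"az":10.9,"fingers":0},{"dx":-0.8,"dy":-28.1,"dz":5,"ax":0,"ay":0,"az":10.9,"fingers":0},{"dx":-0.8,"dy":-28.1,"dz":5,"ax":0,"ay":0,"az":10.9,"fingers":0}])

```text
clock: 21.2
position: [0.5787, -0.0292, 0.0592]
ee_rot: [[-0.985, 0.172, -0.002], [0.172, 0.985, 0.002], [0.002, 0.001, -1.0]]
wrist_force: [0.3, -0.2, -0.7]
width: 0.137
gripper_force: 30.0
```

Run:
```python
from h import *
o,y=cur();print(o["position"].round(4),y,o["joint_positions"].round(2));goal([*S(0.0005,P[3]-.023),.031],np.degrees(YAW))
c,im=look("w7")
```

```text
[ 0.5787 -0.0292  0.0592] 170.11719394368998 [ 0.63  0.9  -0.94  1.8   0.9   0.94  0.68]
d cm [ 0.13 -0.3  -2.82] az -0.1 (or half turn)
```

View pics/w7.png

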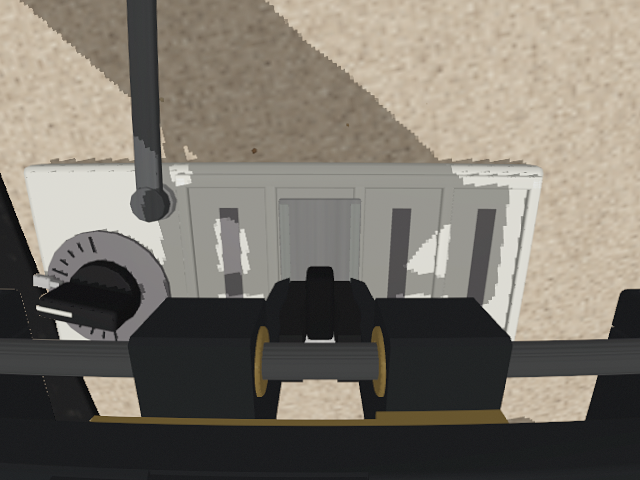

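View before insertion: blade end corners at (279,199) and (361,199). Pocket 2's near edge lies along row 188 from (277) to (354). I'll convert these to the slicer frame and check the dial too (tab (40,280), pointer tip (37,308)).

```bash
cat >> h.py <<'E'
def toS(X):
    c,s=np.cos(P[2]),np.sin(P[2]); d=np.atleast_2d(X)[:,:2]-P[:2]; return (d@np.array([[c,-s],[s,c]]))*1e3
E
python3 - <<'E'
from h import *
c=np.load("w7.npy",allow_pickle=True).item()
print("blade end",toS(onplane(c,[(279,199),(361,199)],.053)).round(1))
print("pocket2 edge",toS(onplane(c,[(277,188),(354,188)],.024)).round(1))
print("p1,p3 edge",toS(onplane(c,[(365,188),(443,188),(188,188),(265,188)],.024)).round(1))
print("pocket y",(P[3]+np.array([.069,.023,-.023,-.069]))*1e3)
pt=toS(onplane(c,[(37,307),(73,317)],.051));tb=toS(onplane(c,[(34,280),(58,283)],.028))
dc=np.array([12,-125]); print("ptr",pt,"tab",tb)
for v in (pt[0]-pt[1],pt[0]-dc,tb[0]-tb[1],tb[1]-dc): print(-np.arctan2(v[1],v[0]),np.hypot(*v))
im=cv2.imread("pics/w7.png")
cv2.imwrite("pics/w7z.png",cv2.resize(im[150:330,20:460],None,fx=1.8,fy=1.8,interpolation=cv2.INTER_CUBIC))
E
```

```text
blade end [[-45.  -20.9]
 [-45.   14.8]]
pocket2 edge [[-45.7 -25.1]
 [-45.8  14.5]]
p1,p3 edge [[-45.8  20.2]
 [-46.   60.7]
 [-45.8 -71.3]
 [-45.7 -31.3]]
pocket y [ 85.3100964  39.3100964  -6.6899036 -52.6899036]
ptr [[   9.29077161 -144.25030191]
 [  14.4895079  -126.35301787]] tab [[   4.51320254 -162.9133354 ]
 [   6.15537693 -149.01032949]]
1.8534930144543982 18.63705006265687
1.7106149585911594 19.440011372874945
1.6883680775187464 13.999653921384638
1.8095736525533763 24.7114455508102
```

Blade needs about (+1.0, −2.6) mm to centre it. The dial reads within noise of the tab.

>>> drive_tool(targets=[{"dx":0.1,"dy":-0.26,"dz":0,"ax":0,"ay":0,"az":0,"fingers":0},{"dx":0.1,"dy":-0.26,"dz":-1,"ax":0,"ay":0,"az":0,"fingers":0},{"dx":0.1,"dy":-0.26,"dz":-1.8,"ax":0,"ay":0,"az":0,"fingers":0},{"dx":0.1,"dy":-0.26,"dz":-2.3,"ax":0,"ay":0,"az":0,"fingers":0},{"dx":0.1,"dy":-0.26,"dz":-2.6,"ax":0,"ay":0,"az":0,"fingers":0},{"dx":0.1,"dy":-0.26,"dz":-2.8,"ax":0,"ay":0,"az":0,"fingers":0},{"dx":0.1,"dy":-0.26,"dz":-2.8,"ax":0,"ay":0,"az":0,"fingers":0}])

```text
clock: 22.12
position: [0.5805, -0.0343, 0.0322]
ee_rot: [[-0.985, 0.174, 0.0], [0.174, 0.985, 0.0], [-0.0, 0.0, -1.0]]
wrist_force: [0.0, -0.7, -1.2]
width: 0.129
gripper_force: 30.0
```

Run:
```python
from h import *
o,y=cur();print(o["position"].round(4),toS(o["position"]),y,o["wrist_force"])
c,im=look("w8")
cv2.imwrite("pics/w8z.png",cv2.resize(im[150:330,160:460],None,fx=2.6,fy=2.6,interpolation=cv2.INTER_CUBIC))
```

```text
[ 0.5805 -0.0343  0.0322] [[ 1.42137946 -8.64822528]] 169.97350786221918 [ 0.00318393 -0.72371433 -1.18257145]
```

View pics/w8z.png

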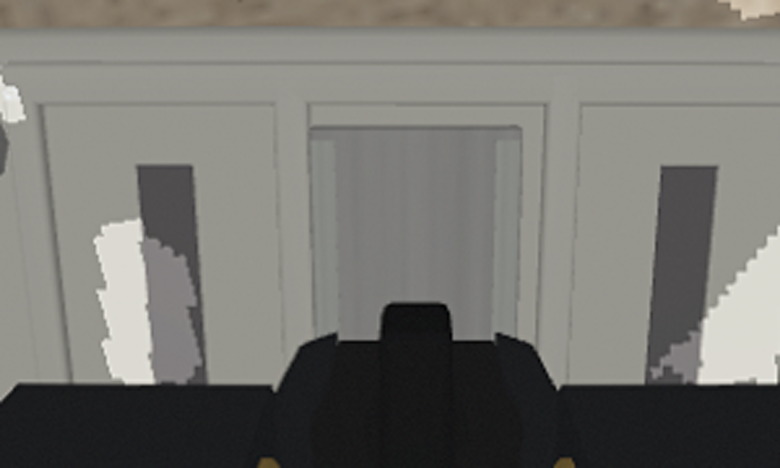

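The blade is just inside the pocket's rim height: left edge 310 against wall 308, right edge 521 against wall 546, near gap of 24 px (about 4 mm). It needs about 2 mm towards +y and 1.7 mm towards the near end.

>>> drive_tool(targets=[{"dx":-0.13,"dy":0.23,"dz":0.1,"ax":0,"ay":0,"az":0,"fingers":0},{"dx":-0.13,"dy":0.23,"dz":0.1,"ax":0,"ay":0,"az":0,"fingers":0},{"dx":-0.13,"dy":0.23,"dz":0,"ax":0,"ay":0,"az":0,"fingers":0},{"dx":-0.13,"dy":0.23,"dz":0,"ax":0,"ay":0,"az":0,"fingers":0}])

```text
clock: 22.68
position: [0.5791, -0.0321, 0.0321]
ee_rot: [[-0.985, 0.174, -0.0], [0.174, 0.985, -0.0], [0.0, -0.0, -1.0]]
wrist_force: [-0.0, -0.2, -1.5]
width: 0.132
gripper_force: 30.0
```

```bash
cat >> h.py <<'E'
def gaps(c,im,zb,y0):
    "pocket walls at z .024 / blade edges at z zb: print grey profile transitions along a row & column"
    g=cv2.cvtColor(im,cv2.COLOR_BGR2GRAY).astype(float)
    pr=lambda X,Y,z:proj(c,[[*S(X/1e3,Y/1e3),z]])[0]
    for nm,z in(("wall",.024),("blade",zb)):
        # lateral lines
        out=[]
        for s in(-1,1):
            t=np.arange(-6,6.01,.1); h=20 if nm=="wall" else 18
            prof=np.mean([[cv2.getRectSubPix(g.astype(np.float32),(1,1),tuple(map(float,pr(x,y0+s*h+d,z))))[0,0] for d in t] for x in(-40,-37,-34,-31)],axis=0)
            out.append((t,prof)); 
            e=np.abs(np.gradient(prof)); i=[k for k in np.argsort(-e)][:1]
            pk=[(round(t[k],1),round(e[k],1)) for k in range(3,len(e)-3) if e[k]==e[k-3:k+4].max() and e[k]>1.0]
            print(nm,"side",s,pk)
        t=np.arange(-6,6.01,.1); h=47 if nm=="wall" else 45
        prof=np.mean([[cv2.getRectSubPix(g.astype(np.float32),(1,1),tuple(map(float,pr(-h+d,y0+y,z))))[0,0] for d in t] for y in(-10,-6,6,10)],axis=0)
        e=np.abs(np.gradient(prof)); print(nm,"end",[(round(t[k],1),round(e[k],1)) for k in range(3,len(e)-3) if e[k]==e[k-3:k+4].max() and e[k]>1.0])
E
python3 - <<'E'
from h import *
o,y=cur();print(o["position"].round(4),toS(o["position"]),o["wrist_force"])
c,im=look("w9"); gaps(c,im,o["position"][2]-.0102+.004,-5.5)
E
```

```text
[ 0.5791 -0.0321  0.0321] [[-0.29956092 -6.72137814]] [-0.03886394 -0.19067304 -1.53086956]
wall side -1 [(np.float64(-0.8), np.float32(4.0)), (np.float64(-0.1), np.float32(4.2)), (np.float64(1.1), np.float32(5.1)), (np.float64(1.7), np.float32(2.7)), (np.float64(5.7), np.float32(1.7))]
wall side 1 [(np.float64(-2.7), np.float32(2.3)), (np.float64(-2.1), np.float32(5.0)), (np.float64(-0.7), np.float32(5.1)), (np.float64(-0.1), np.float32(2.9)), (np.float64(5.3), np.float32(1.9))]
wall end [(np.float64(0.3), np.float32(2.7)), (np.float64(1.2), np.float32(2.3)), (np.float64(2.6), np.float32(6.2)), (np.float64(3.4), np.float32(3.9))]
blade side -1 [(np.float64(-2.6), np.float32(4.0)), (np.float64(-1.9), np.float32(4.3)), (np.float64(-0.7), np.float32(5.4)), (np.float64(-0.1), np.float32(2.8)), (np.float64(3.9), np.float32(1.6))]
blade side 1 [(np.float64(-4.8), np.float32(2.5)), (np.float64(-0.9), np.float32(2.4)), (np.float64(-0.3), np.float32(5.0)), (np.float64(1.0), np.float32(5.5)), (np.float64(1.7), np.float32(3.1))]
blade end [(np.float64(-2.0), np.float32(2.8)), (np.float64(-1.1), np.float32(2.3)), (np.float64(0.2), np.float32(6.3)), (np.float64(1.1), np.float32(3.9))]
```

Centred now: lateral gaps of about 1.8 and 1.7 mm, end gap of about 2 mm. Lower and release.

>>> drive_tool(targets=[{"dx":0,"dy":0,"dz":-0.15,"ax":0,"ay":0,"az":0,"fingers":0},{"dx":0,"dy":0,"dz":-0.22,"ax":0,"ay":0,"az":0,"fingers":0},{"dx":0,"dy":0,"dz":-0.22,"ax":0,"ay":0,"az":0,"fingers":0},{"dx":0,"dy":0,"dz":-0.22,"ax":0,"ay":0,"az":0,"fingers":0.3},{"dx":0,"dy":0,"dz":-0.22,"ax":0,"ay":0,"az":0,"fingers":0.3},{"dx":0,"dy":0,"dz":2,"ax":0,"ay":0,"az":0,"fingers":0.3},{"dx":0,"dy":0,"dz":6,"ax":0,"ay":0,"az":0,"fingers":0.3},{"dx":0,"dy":0,"dz":10,"ax":0,"ay":0,"az":0,"fingers":0.3},{"dx":0,"dy":0,"dz":13,"ax":0,"ay":0,"az":0,"fingers":0.4}])

```text
clock: 23.85
position: [0.5798, -0.0315, 0.1655]
ee_rot: [[-0.985, 0.174, 0.002], [0.174, 0.985, 0.0], [-0.002, 0.001, -1.0]]
wrist_force: [0.4, -0.2, 0.1]
width: 0.385
gripper_force: 0.0
```

Run:
```python
from h import *
c,im=look("w10")
p=proj(c,[[*S(0,P[3]-.023),.024]])[0]; print(p)
b,y=plate(c,im,p,z=.024,win=50); print(toS(b),y-np.degrees(YAW)); goal([.530,.33,.25],170)
```

```text
[317.67268435 222.36562875]
plate [ 0.5801 -0.0333] 80.0 size [85.24393311 86.17884521] pxarea 10000
[[ 0.90231479 -7.76340805]] 89.97738556952984
d cm [-5.16 36.09  8.11] az -0.0 (or half turn)
```

>>> drive_tool(targets=[{"dx":0.5,"dy":4,"dz":1,"ax":0,"ay":0,"az":0,"fingers":0.4},{"dx":1,"dy":9,"dz":2,"ax":0,"ay":0,"az":0,"fingers":0.4},{"dx":1.5,"dy":15,"dz":3,"ax":0,"ay":0,"az":0,"fingers":0.4},{"dx":2,"dy":21,"dz":4,"ax":0,"ay":0,"az":0,"fingers":0.4},{"dx":3,"dy":27,"dz":4,"ax":0,"ay":0,"az":0,"fingers":0.4},{"dx":4,"dy":33,"dz":4,"ax":0,"ay":0,"az":0,"fingers":0.4},{"dx":5,"dy":36,"dz":4,"ax":0,"ay":0,"az":0,"fingers":0.4},{"dx":5,"dy":38,"dz":4,"ax":0,"ay":0,"az":0,"fingers":0.4},{"dx":5,"dy":38,"dz":4,"ax":0,"ay":0,"az":0,"fingers":0.4},{"dx":5,"dy":38,"dz":4,"ax":0,"ay":0,"az":0,"fingers":0.4}])

```text
clock: 25.15
position: [0.6295, 0.3469, 0.2028]
ee_rot: [[-0.985, 0.175, 0.0], [0.175, 0.985, -0.0], [-0.001, -0.0, -1.0]]
wrist_force: [-0.5, -0.6, -0.2]
width: 0.401
gripper_force: 0.0
```

Run:
```python
from h import *
c,im=look("w11"); ribs(c,im)
p=proj(c,[[.586,.356,.004]])[0];print(p)
A=plate(c,im,p,win=90); goal([*A[0],.06],A[1])
```

```text
[376. 281.] 101.0 [0.7085 0.3913] 79.8 bgr [146. 167. 182.]
[320. 164.] 376.5 [0.5857 0.3559] -9.8 bgr [119. 120. 121.]
[503. 148.] 513.5 [0.5993 0.5235] 26.7 bgr [ 80. 197. 219.]
[160.  49.] 1105.0 [0.4648 0.2382] -8.8 bgr [100.  81. 122.]
[320.14884706 163.70208529]
plate [0.5861 0.3556] -10.8 size [35.92367249 89.94676514] pxarea 3453
d cm [ -4.36   0.91 -14.27] az -0.7 (or half turn)
```

>>> drive_tool(targets=[{"dx":-2,"dy":0.5,"dz":-5,"ax":0,"ay":0,"az":-0.7,"fingers":0.3},{"dx":-4.3,"dy":0.9,"dz":-10,"ax":0,"ay":0,"az":-0.7,"fingers":0.3},{"dx":-4.3,"dy":0.9,"dz":-14.3,"ax":0,"ay":0,"az":-0.7,"fingers":0.3},{"dx":-4.3,"dy":0.9,"dz":-14.3,"ax":0,"ay":0,"az":-0.7,"fingers":0.3},{"dx":-4.3,"dy":0.9,"dz":-14.3,"ax":0,"ay":0,"az":-0.7,"fingers":0.3},{"dx":-4.3,"dy":0.9,"dz":-14.3,"ax":0,"ay":0,"az":-0.7,"fingers":0.3}])

```text
clock: 25.95
position: [0.5876, 0.3576, 0.0617]
ee_rot: [[-0.982, 0.187, 0.003], [0.187, 0.982, 0.002], [-0.002, 0.003, -1.0]]
wrist_force: [0.6, -0.2, 0.5]
width: 0.298
gripper_force: 0.0
```

Run:
```python
from h import *
goal([.5861,.3556,.0102],-10.9)
```

```text
d cm [-0.15 -0.2  -5.15] az -0.1 (or half turn)
```

>>> drive_tool(targets=[{"dx":-0.15,"dy":-0.15,"dz":-2.5,"ax":0,"ay":0,"az":0,"fingers":0.3},{"dx":-0.15,"dy":-0.15,"dz":-4.8,"ax":0,"ay":0,"az":0,"fingers":0.3},{"dx":-0.15,"dy":-0.15,"dz":-5.1,"ax":0,"ay":0,"az":0,"fingers":0.3},{"dx":-0.15,"dy":-0.15,"dz":-5.1,"ax":0,"ay":0,"az":0,"fingers":0},{"dx":-0.15,"dy":-0.15,"dz":-5.1,"ax":0,"ay":0,"az":0,"fingers":0},{"dx":-0.15,"dy":-0.15,"dz":-5.1,"ax":0,"ay":0,"az":0,"fingers":0},{"dx":-0.15,"dy":-0.15,"dz":-5.1,"ax":0,"ay":0,"az":0,"fingers":0}], force=30)

```text
clock: 26.82
position: [0.5849, 0.3557, 0.0087]
ee_rot: [[-0.983, 0.186, 0.001], [0.186, 0.983, 0.0], [-0.001, 0.0, -1.0]]
wrist_force: [0.3, -0.7, 1.1]
width: 0.135
gripper_force: 30.0
```

Run:
```python
from h import *
o,y=cur();print(o["position"].round(4),y);goal([*S(0.000,P[3]+.023),.05],np.degrees(YAW))
```

```text
[0.5849 0.3557 0.0087] 169.2723728701786
d cm [  0.25 -34.25   4.13] az 0.7 (or half turn)
```

>>> drive_tool(targets=[{"dx":0,"dy":0,"dz":3,"ax":0,"ay":0,"az":0,"fingers":0},{"dx":0,"dy":-4,"dz":7,"ax":0,"ay":0,"az":0.7,"fingers":0},{"dx":0,"dy":-10,"dz":8,"ax":0,"ay":0,"az":0.7,"fingers":0},{"dx":0,"dy":-16,"dz":8,"ax":0,"ay":0,"az":0.7,"fingers":0},{"dx":0.1,"dy":-22,"dz":8,"ax":0,"ay":0,"az":0.7,"fingers":0},{"dx":0.1,"dy":-28,"dz":8,"ax":0,"ay":0,"az":0.7,"fingers":0},{"dx":0.1,"dy":-32,"dz":7,"ax":0,"ay":0,"az":0.7,"fingers":0},{"dx":0.1,"dy":-34.2,"dz":5,"ax":0,"ay":0,"az":0.7,"fingers":0},{"dx":0.1,"dy":-34.2,"dz":4,"ax":0,"ay":0,"az":0.7,"fingers":0},{"dx":0.1,"dy":-34.2,"dz":4,"ax":0,"ay":0,"az":0.7,"fingers":0}])

```text
clock: 28.08
position: [0.5851, 0.0162, 0.0478]
ee_rot: [[-0.985, 0.171, -0.001], [0.171, 0.985, 0.002], [0.001, 0.002, -1.0]]
wrist_force: [0.2, 0.0, -1.0]
width: 0.129
gripper_force: 30.0
```

>>> drive_tool(targets=[{"dx":0,"dy":0,"dz":0,"ax":0,"ay":0,"az":0,"fingers":0},{"dx":0,"dy":0,"dz":0,"ax":0,"ay":0,"az":0,"fingers":0},{"dx":0,"dy":0,"dz":0,"ax":0,"ay":0,"az":0,"fingers":0},{"dx":0,"dy":0,"dz":0,"ax":0,"ay":0,"az":0,"fingers":0}])

```text
clock: 28.58
position: [0.5858, 0.0137, 0.0484]
ee_rot: [[-0.985, 0.174, 0.0], [0.174, 0.985, -0.0], [-0.0, 0.0, -1.0]]
wrist_force: [0.6, -0.3, 0.0]
width: 0.134
gripper_force: 30.0
```

Run:
```python
from h import *
o,y=cur();print(o["position"].round(4),toS(o["position"]),y,o["width"]);goal([*S(-.001,P[3]+.023),.0305],np.degrees(YAW))
```

```text
[0.5858 0.0137 0.0484] [[-1.68714146 39.46241601]] 169.98587647160713 0.13409719353702196
d cm [ 0.07 -0.03 -1.79] az 0.0 (or half turn)
```

>>> drive_tool(targets=[{"dx":0.07,"dy":-0.02,"dz":-0.8,"ax":0,"ay":0,"az":0,"fingers":0},{"dx":0.07,"dy":-0.02,"dz":-1.4,"ax":0,"ay":0,"az":0,"fingers":0},{"dx":0.07,"dy":-0.02,"dz":-1.75,"ax":0,"ay":0,"az":0,"fingers":0},{"dx":0.07,"dy":-0.02,"dz":-1.75,"ax":0,"ay":0,"az":0,"fingers":0},{"dx":0.07,"dy":-0.02,"dz":-1.75,"ax":0,"ay":0,"az":0,"fingers":0}])

```text
clock: 29.2
position: [0.5865, 0.0134, 0.0308]
ee_rot: [[-0.985, 0.174, 0.0], [0.174, 0.985, 0.0], [-0.0, 0.0, -1.0]]
wrist_force: [0.2, -0.1, -0.7]
width: 0.128
gripper_force: 30.0
```

Run:
```python
from h import *
o,y=cur();print(o["position"].round(4),toS(o["position"]),o["wrist_force"])
c,im=look("w12"); gaps(c,im,o["position"][2]-.0087+.004,39.3)
```

```text
[0.5865 0.0134 0.0308] [[-0.92328017 39.36958774]] [ 0.15361435 -0.06588816 -0.69449732]
wall side -1 [(np.float64(-5.5), np.float32(2.1)), (np.float64(-4.6), np.float32(1.6)), (np.float64(0.4), np.float32(4.1)), (np.float64(1.0), np.float32(4.3)), (np.float64(2.4), np.float32(4.6)), (np.float64(3.1), np.float32(2.1))]
wall side 1 [(np.float64(-5.4), np.float32(2.9)), (np.float64(-1.4), np.float32(2.5)), (np.float64(-0.7), np.float32(4.5)), (np.float64(0.4), np.float32(5.5)), (np.float64(1.1), np.float32(3.3))]
wall end [(np.float64(-5.7), np.float32(4.2)), (np.float64(0.4), np.float32(2.7)), (np.float64(1.2), np.float32(4.5)), (np.float64(2.1), np.float32(11.0))]
blade side -1 [(np.float64(-1.3), np.float32(4.2)), (np.float64(-0.6), np.float32(4.3)), (np.float64(0.6), np.float32(5.1)), (np.float64(1.3), np.float32(2.5)), (np.float64(5.2), np.float32(1.5))]
blade side 1 [(np.float64(-3.5), np.float32(2.8)), (np.float64(0.4), np.float32(2.5)), (np.float64(0.9), np.float32(4.8)), (np.float64(2.2), np.float32(5.6)), (np.float64(2.8), np.float32(3.2))]
blade end [(np.float64(-2.0), np.float32(2.7)), (np.float64(-1.1), np.float32(4.5)), (np.float64(-0.2), np.float32(11.1))]
```

>>> drive_tool(targets=[{"dx":0.05,"dy":0,"dz":0,"ax":0,"ay":0,"az":0,"fingers":0},{"dx":0.05,"dy":0,"dz":-0.15,"ax":0,"ay":0,"az":0,"fingers":0},{"dx":0.05,"dy":0,"dz":-0.22,"ax":0,"ay":0,"az":0,"fingers":0},{"dx":0.05,"dy":0,"dz":-0.22,"ax":0,"ay":0,"az":0,"fingers":0},{"dx":0.05,"dy":0,"dz":-0.22,"ax":0,"ay":0,"az":0,"fingers":0.28},{"dx":0.05,"dy":0,"dz":-0.22,"ax":0,"ay":0,"az":0,"fingers":0.28},{"dx":0,"dy":0,"dz":2,"ax":0,"ay":0,"az":0,"fingers":0.28},{"dx":0,"dy":0,"dz":6,"ax":0,"ay":0,"az":0,"fingers":0.28},{"dx":0,"dy":0,"dz":12,"ax":0,"ay":0,"az":0,"fingers":0.4},{"dx":0,"dy":4,"dz":16,"ax":0,"ay":0,"az":0,"fingers":0.4}])

```text
clock: 30.5
position: [0.5876, 0.0509, 0.1943]
ee_rot: [[-0.984, 0.179, 0.003], [0.179, 0.984, -0.001], [-0.003, -0.001, -1.0]]
wrist_force: [0.5, 1.2, 0.8]
width: 0.398
gripper_force: 0.0
```

Run:
```python
from h import *
goal([.47,.36,.20],-141)
```

```text
d cm [-11.76  30.91   0.57] az 49.3 (or half turn)
```

>>> drive_tool(targets=[{"dx":-1,"dy":4,"dz":0,"ax":0,"ay":0,"az":6,"fingers":0.4},{"dx":-2.5,"dy":9,"dz":0,"ax":0,"ay":0,"az":13,"fingers":0.4},{"dx":-4,"dy":14,"dz":0,"ax":0,"ay":0,"az":20,"fingers":0.4},{"dx":-6,"dy":19,"dz":0,"ax":0,"ay":0,"az":27,"fingers":0.4},{"dx":-8,"dy":24,"dz":0,"ax":0,"ay":0,"az":34,"fingers":0.4},{"dx":-10,"dy":29,"dz":0,"ax":0,"ay":0,"az":41,"fingers":0.4},{"dx":-12.5,"dy":33.4,"dz":0,"ax":0,"ay":0,"az":49.6,"fingers":0.4},{"dx":-12.5,"dy":33.4,"dz":0,"ax":0,"ay":0,"az":49.6,"fingers":0.4},{"dx":-12.5,"dy":33.4,"dz":0,"ax":0,"ay":0,"az":49.6,"fingers":0.4}])

```text
clock: 31.62
position: [0.4618, 0.387, 0.1915]
ee_rot: [[-0.771, -0.636, 0.001], [-0.636, 0.771, -0.0], [-0.001, -0.001, -1.0]]
wrist_force: [-0.1, -0.2, 0.4]
width: 0.401
gripper_force: 0.0
```

Run:
```python
from h import *
c,im=look("w13"); ribs(c,im)
p=proj(c,[[.427,.356,.004]])[0];print(p,get_obs()["joint_positions"].round(2))
A=plate(c,im,p,win=90); goal([*A[0],.06],A[1])
```

```text
[376. 281.] 101.0 [0.4777 0.471 ] -50.6 bgr [148. 168. 182.]
[410. 264.] 344.0 [0.4441 0.4845] 79.4 bgr [ 79. 197. 219.]
[599. 207.] 101.5 [0.2896 0.5842] -0.1 bgr [ 60.5  85.  111. ]
[318. 163.] 403.0 [0.427  0.3563] 39.7 bgr [118. 119. 120.]
[191.  88.] 657.5 [0.4467 0.2339] -4.8 bgr [160.  78. 136.]
[324.  13.] 210.0 [0.3314 0.2844] -50.4 bgr [135. 156. 170.]
[317.78732317 161.69879361] [-0.02  0.84 -1.19  1.67  0.82  1.22  0.86]
plate [0.4277 0.3564] 39.6 size [35.94492798 89.46322021] pxarea 3669
d cm [ -3.46  -2.98 -13.13] az 0.1 (or half turn)
```

>>> drive_tool(targets=[{"dx":-2,"dy":-1.5,"dz":-4,"ax":0,"ay":0,"az":0,"fingers":0.3},{"dx":-3.4,"dy":-3,"dz":-8,"ax":0,"ay":0,"az":0,"fingers":0.3},{"dx":-3.4,"dy":-3,"dz":-13,"ax":0,"ay":0,"az":0,"fingers":0.3},{"dx":-3.4,"dy":-3,"dz":-13,"ax":0,"ay":0,"az":0,"fingers":0.3},{"dx":-3.4,"dy":-3,"dz":-13,"ax":0,"ay":0,"az":0,"fingers":0.3},{"dx":-3.4,"dy":-3,"dz":-13,"ax":0,"ay":0,"az":0,"fingers":0.3}])

```text
clock: 32.42
position: [0.4285, 0.3583, 0.0628]
ee_rot: [[-0.771, -0.636, 0.002], [-0.636, 0.771, 0.002], [-0.003, 0.0, -1.0]]
wrist_force: [-0.3, -0.3, 0.5]
width: 0.301
gripper_force: 0.0
```

Run:
```python
from h import *
goal([.4277,.3564,.0092],39.6);print(get_obs()["joint_positions"].round(2))
```

```text
d cm [-0.08 -0.19 -5.36] az 0.1 (or half turn)
[-0.04  0.94 -1.06  1.85  0.99  1.    0.71]
```

>>> drive_tool(targets=[{"dx":-0.05,"dy":-0.15,"dz":-2.5,"ax":0,"ay":0,"az":0,"fingers":0.3},{"dx":-0.05,"dy":-0.15,"dz":-4.8,"ax":0,"ay":0,"az":0,"fingers":0.3},{"dx":-0.05,"dy":-0.15,"dz":-5.3,"ax":0,"ay":0,"az":0,"fingers":0.3},{"dx":-0.05,"dy":-0.15,"dz":-5.3,"ax":0,"ay":0,"az":0,"fingers":0.3},{"dx":-0.05,"dy":-0.15,"dz":-5.3,"ax":0,"ay":0,"az":0,"fingers":0},{"dx":-0.05,"dy":-0.15,"dz":-5.3,"ax":0,"ay":0,"az":0,"fingers":0},{"dx":-0.05,"dy":-0.15,"dz":-5.3,"ax":0,"ay":0,"az":0,"fingers":0},{"dx":-0.05,"dy":-0.15,"dz":-5.3,"ax":0,"ay":0,"az":0,"fingers":0}], force=30)

```text
clock: 33.42
position: [0.4271, 0.3563, 0.0084]
ee_rot: [[-0.771, -0.637, 0.001], [-0.637, 0.771, 0.001], [-0.001, 0.0, -1.0]]
wrist_force: [-0.0, -1.0, 6.0]
width: 0.129
gripper_force: 30.0
```

Run:
```python
from h import *
o,y=cur();print(o["position"].round(4),y)
u=np.array([np.cos(np.radians(39.6)),np.sin(np.radians(39.6))]);off=(np.array([.4277,.3564])-o["position"][:2])@u;print("off",off)
goal([*S(.0005-off,P[3]+.069),.05],np.degrees(YAW))
```

```text
[0.4271 0.3563 0.0084] -140.42253370826552
off 0.0005163063149343853
d cm [ 16.82 -29.77   4.16] az -49.6 (or half turn)
```

>>> drive_tool(targets=[{"dx":0,"dy":0,"dz":3,"ax":0,"ay":0,"az":0,"fingers":0},{"dx":1,"dy":-1.5,"dz":8,"ax":0,"ay":0,"az":-5,"fingers":0},{"dx":4,"dy":-6.5,"dz":9,"ax":0,"ay":0,"az":-13,"fingers":0},{"dx":7,"dy":-11.5,"dz":9,"ax":0,"ay":0,"az":-21,"fingers":0},{"dx":10,"dy":-16.5,"dz":9,"ax":0,"ay":0,"az":-29,"fingers":0},{"dx":13,"dy":-21.5,"dz":9,"ax":0,"ay":0,"az":-37,"fingers":0},{"dx":15.5,"dy":-26,"dz":9,"ax":0,"ay":0,"az":-44,"fingers":0},{"dx":16.8,"dy":-29.8,"dz":8,"ax":0,"ay":0,"az":-49.6,"fingers":0},{"dx":16.8,"dy":-29.8,"dz":6,"ax":0,"ay":0,"az":-49.6,"fingers":0},{"dx":16.8,"dy":-29.8,"dz":4,"ax":0,"ay":0,"az":-49.6,"fingers":0}])

```text
clock: 34.67
position: [0.5942, 0.0585, 0.0466]
ee_rot: [[-0.985, 0.173, -0.001], [0.173, 0.985, 0.001], [0.001, 0.001, -1.0]]
wrist_force: [-0.4, -0.1, -0.7]
width: 0.131
gripper_force: 30.0
```

>>> drive_tool(targets=[{"dx":0,"dy":0,"dz":0,"ax":0,"ay":0,"az":0,"fingers":0},{"dx":0,"dy":0,"dz":0,"ax":0,"ay":0,"az":0,"fingers":0},{"dx":0,"dy":0,"dz":0,"ax":0,"ay":0,"az":0,"fingers":0},{"dx":0,"dy":0,"dz":0,"ax":0,"ay":0,"az":0,"fingers":0}])

```text
clock: 35.17
position: [0.5952, 0.0581, 0.0483]
ee_rot: [[-0.985, 0.174, 0.001], [0.174, 0.985, 0.0], [-0.001, 0.0, -1.0]]
wrist_force: [0.9, -0.7, -1.0]
width: 0.135
gripper_force: 30.0
```

Run:
```python
from h import *
o,y=cur();print(o["position"].round(4),toS(o["position"]),y,o["width"]);goal([*S(-.000,P[3]+.069),.0304],np.degrees(YAW))
```

```text
[0.5952 0.0581 0.0483] [[-0.0997996  84.84860064]] 169.99516471543427 0.1351852445583533
d cm [ 0.02  0.04 -1.79] az 0.0 (or half turn)
```

>>> drive_tool(targets=[{"dx":0.02,"dy":0.04,"dz":-0.8,"ax":0,"ay":0,"az":0,"fingers":0},{"dx":0.02,"dy":0.04,"dz":-1.4,"ax":0,"ay":0,"az":0,"fingers":0},{"dx":0.02,"dy":0.04,"dz":-1.75,"ax":0,"ay":0,"az":0,"fingers":0},{"dx":0.02,"dy":0.04,"dz":-1.75,"ax":0,"ay":0,"az":0,"fingers":0},{"dx":0.02,"dy":0.04,"dz":-1.75,"ax":0,"ay":0,"az":0,"fingers":0}])

```text
clock: 35.8
position: [0.595, 0.0583, 0.0303]
ee_rot: [[-0.985, 0.174, -0.0], [0.174, 0.985, 0.0], [0.0, 0.0, -1.0]]
wrist_force: [1.3, -0.7, -1.3]
width: 0.136
gripper_force: 30.0
```

Run:
```python
from h import *
o,y=cur();print(o["position"].round(4),toS(o["position"]),o["wrist_force"])
c,im=look("w14"); gaps(c,im,o["position"][2]-.0084+.004,85.3)
```

```text
[0.595  0.0583 0.0303] [[-0.30233571 85.06897111]] [ 1.32259763 -0.70281435 -1.28579229]
wall side -1 [(np.float64(-5.5), np.float32(1.9)), (np.float64(-4.6), np.float32(1.5)), (np.float64(0.4), np.float32(4.2)), (np.float64(1.0), np.float32(4.8)), (np.float64(2.0), np.float32(4.9)), (np.float64(2.8), np.float32(1.9))]
wall side 1 [(np.float64(-5.7), np.float32(3.4)), (np.float64(-1.7), np.float32(2.5)), (np.float64(-1.1), np.float32(5.0)), (np.float64(0.5), np.float32(5.6)), (np.float64(1.2), np.float32(3.0))]
wall end [(np.float64(-5.5), np.float32(3.0)), (np.float64(0.5), np.float32(3.2)), (np.float64(1.4), np.float32(4.8)), (np.float64(1.8), np.float32(5.1))]
blade side -1 [(np.float64(-1.4), np.float32(4.1)), (np.float64(-0.7), np.float32(5.0)), (np.float64(0.3), np.float32(4.8)), (np.float64(1.0), np.float32(1.6)), (np.float64(4.8), np.float32(1.5))]
blade side 1 [(np.float64(-3.9), np.float32(3.7)), (np.float64(0.1), np.float32(2.8)), (np.float64(0.7), np.float32(5.2)), (np.float64(2.2), np.float32(5.7)), (np.float64(2.9), np.float32(3.2))]
blade end [(np.float64(-1.8), np.float32(3.3)), (np.float64(-0.9), np.float32(4.9)), (np.float64(-0.5), np.float32(5.1))]
```

>>> drive_tool(targets=[{"dx":0.08,"dy":0.02,"dz":0,"ax":0,"ay":0,"az":0,"fingers":0},{"dx":0.08,"dy":0.02,"dz":-0.1,"ax":0,"ay":0,"az":0,"fingers":0},{"dx":0.08,"dy":0.02,"dz":-0.2,"ax":0,"ay":0,"az":0,"fingers":0},{"dx":0.08,"dy":0.02,"dz":-0.2,"ax":0,"ay":0,"az":0,"fingers":0},{"dx":0.08,"dy":0.02,"dz":-0.2,"ax":0,"ay":0,"az":0,"fingers":0.28},{"dx":0.08,"dy":0.02,"dz":-0.2,"ax":0,"ay":0,"az":0,"fingers":0.28},{"dx":0,"dy":0,"dz":2,"ax":0,"ay":0,"az":0,"fingers":0.28},{"dx":0,"dy":0,"dz":6,"ax":0,"ay":0,"az":0,"fingers":0.28},{"dx":0,"dy":0,"dz":12,"ax":0,"ay":0,"az":0,"fingers":0.4},{"dx":3,"dy":-4,"dz":16,"ax":0,"ay":0,"az":0,"fingers":0.4}])

```text
clock: 37.1
position: [0.6239, 0.0237, 0.1944]
ee_rot: [[-0.986, 0.166, 0.003], [0.166, 0.986, 0.003], [-0.003, 0.003, -1.0]]
wrist_force: [1.6, 0.1, -0.3]
width: 0.399
gripper_force: 0.0
```

>>> drive_tool(targets=[{"dx":4,"dy":-5,"dz":3,"ax":0,"ay":0,"az":0,"fingers":0.4},{"dx":7,"dy":-8,"dz":4,"ax":0,"ay":0,"az":0,"fingers":0.4},{"dx":7,"dy":-8,"dz":4,"ax":0,"ay":0,"az":0,"fingers":0.4},{"dx":7,"dy":-8,"dz":4,"ax":0,"ay":0,"az":0,"fingers":0.4}])

```text
clock: 37.6
position: [0.6938, -0.0596, 0.23]
ee_rot: [[-0.985, 0.173, 0.0], [0.173, 0.985, 0.001], [0.0, 0.001, -1.0]]
wrist_force: [-1.3, 0.7, -0.3]
width: 0.399
gripper_force: 0.0
```

Run:
```python
from h import *
c,im=look("w15")
p=proj(c,[[*S(0,.02),.024]])[0].astype(int);print(p,get_obs()["position"])
x0=max(0,p[0]-180);y0=max(0,p[1]-110)
print(x0,y0)
cv2.imwrite("pics/w15z.png",cv2.resize(im[y0:y0+220,x0:x0+320],None,fx=2.5,fy=2.5,interpolation=cv2.INTER_CUBIC))
```

```text
[355  83] [ 0.69349393 -0.05910583  0.22975776]
175 0
```

View pics/w15z.png

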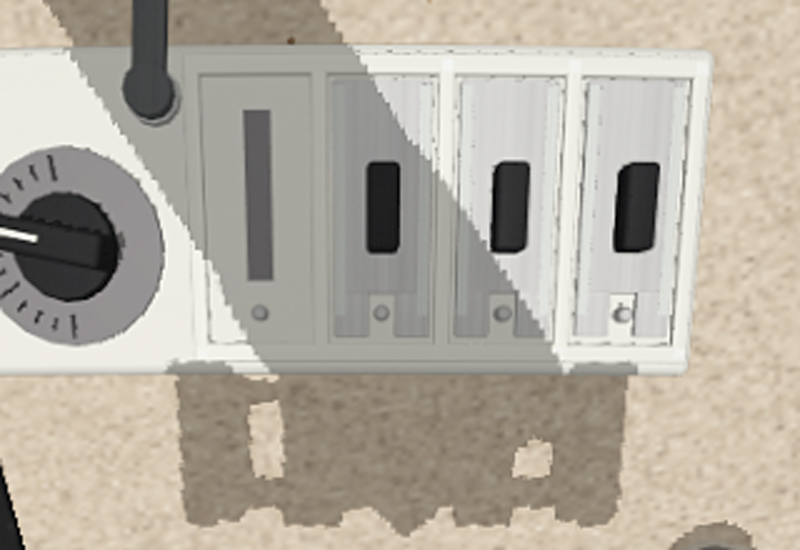

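All three blades are flat with the pins inside their notches (crop pins (381,313), (502,313), (622,313)), and the bar is still wide open. Now to close the bar.

Run:
```python
from h import *
goal([.4225,-.081,.12],166.4)
```

```text
d cm [-27.1   -2.19 -10.98] az -3.7 (or half turn)
```

>>> drive_tool(targets=[{"dx":-5,"dy":-0.5,"dz":0,"ax":0,"ay":0,"az":-1,"fingers":0.4},{"dx":-10,"dy":-1,"dz":-1,"ax":0,"ay":0,"az":-2,"fingers":0.4},{"dx":-15,"dy":-1.5,"dz":-3,"ax":0,"ay":0,"az":-3,"fingers":0.4},{"dx":-20,"dy":-2,"dz":-6,"ax":0,"ay":0,"az":-3.7,"fingers":0.4},{"dx":-24,"dy":-2.2,"dz":-9,"ax":0,"ay":0,"az":-3.7,"fingers":0.4},{"dx":-27.1,"dy":-2.2,"dz":-11,"ax":0,"ay":0,"az":-3.7,"fingers":0.4},{"dx":-27.1,"dy":-2.2,"dz":-11,"ax":0,"ay":0,"az":-3.7,"fingers":0.4},{"dx":-27.1,"dy":-2.2,"dz":-11,"ax":0,"ay":0,"az":-3.7,"fingers":0.4},{"dx":-27.1,"dy":-2.2,"dz":-11,"ax":0,"ay":0,"az":-3.7,"fingers":0.4}])

```text
clock: 38.78
position: [0.4248, -0.0824, 0.12]
ee_rot: [[-0.972, 0.237, 0.002], [0.237, 0.972, 0.0], [-0.002, 0.001, -1.0]]
wrist_force: [-0.8, 0.0, 0.4]
width: 0.401
gripper_force: 0.0
```

Run:
```python
from h import *
goal([*barpt(1.505),.044],166.4); print(get_obs()["joint_positions"].round(2))
b0=barpt(1.505)
for k in range(1,11): print(k,-k*8.6,((barpt(1.505-np.radians(8.6*k))-b0)*100).round(2))
c,im=look("w16")
```

```text
d cm [-0.21  0.03 -7.6 ] az 0.1 (or half turn)
[ 0.93  0.61 -1.04  2.14  0.74  0.82  0.74]
1 -8.6 [0.49 1.51]
2 -17.2 [1.21 2.93]
3 -25.799999999999997 [2.12 4.23]
4 -34.4 [3.22 5.38]
5 -43.0 [4.48 6.35]
6 -51.599999999999994 [5.88 7.11]
7 -60.199999999999996 [7.37 7.67]
8 -68.8 [8.92 7.99]
9 -77.39999999999999 [10.51  8.08]
10 -86.0 [12.09  7.93]
```

>>> drive_tool(targets=[{"dx":-0.2,"dy":0,"dz":-4,"ax":0,"ay":0,"az":0,"fingers":0.4},{"dx":-0.2,"dy":0,"dz":-7.6,"ax":0,"ay":0,"az":0,"fingers":0.4},{"dx":-0.2,"dy":0,"dz":-7.6,"ax":0,"ay":0,"az":0,"fingers":0.4},{"dx":-0.2,"dy":0,"dz":-7.6,"ax":0,"ay":0,"az":0,"fingers":0},{"dx":-0.2,"dy":0,"dz":-7.6,"ax":0,"ay":0,"az":0,"fingers":0},{"dx":-0.2,"dy":0,"dz":-7.6,"ax":0,"ay":0,"az":0,"fingers":0},{"dx":-0.2,"dy":0,"dz":-7.6,"ax":0,"ay":0,"az":0,"fingers":0}], force=15)

```text
clock: 39.7
position: [0.4223, -0.0827, 0.0442]
ee_rot: [[-0.972, 0.237, 0.002], [0.237, 0.972, -0.0], [-0.002, 0.0, -1.0]]
wrist_force: [-0.5, 1.3, 7.1]
width: 0.114
gripper_force: 15.0
```

>>> drive_tool(targets=[{"dx":0.5,"dy":1.5,"dz":0,"ax":0,"ay":0,"az":-8.6,"fingers":0},{"dx":1.2,"dy":2.9,"dz":0,"ax":0,"ay":0,"az":-17.2,"fingers":0},{"dx":2.1,"dy":4.2,"dz":0,"ax":0,"ay":0,"az":-25.8,"fingers":0},{"dx":3.2,"dy":5.4,"dz":0,"ax":0,"ay":0,"az":-34.4,"fingers":0},{"dx":4.5,"dy":6.35,"dz":0,"ax":0,"ay":0,"az":-43,"fingers":0},{"dx":5.9,"dy":7.1,"dz":0,"ax":0,"ay":0,"az":-51.6,"fingers":0},{"dx":7.4,"dy":7.7,"dz":0,"ax":0,"ay":0,"az":-60.2,"fingers":0},{"dx":8.9,"dy":8,"dz":0,"ax":0,"ay":0,"az":-68.8,"fingers":0},{"dx":10.5,"dy":8.1,"dz":0,"ax":0,"ay":0,"az":-77.4,"fingers":0},{"dx":10.5,"dy":8.1,"dz":0,"ax":0,"ay":0,"az":-77.4,"fingers":0}])

```text
clock: 40.95
position: [0.5279, -0.0005, 0.0441]
ee_rot: [[0.018, 1.0, 0.003], [1.0, -0.018, 0.001], [0.001, 0.003, -1.0]]
wrist_force: [1.2, 3.1, 6.9]
width: 0.115
gripper_force: 15.0
```

Run:
```python
from h import *
goal([*barpt(0),.044],np.degrees(YAW)+90); o,y=cur();print(o["position"],y,o["width"],o["wrist_force"])
d=o["position"][:2]-S(-.04,-.09);print(np.hypot(*d),np.arctan2(d[1],d[0])-YAW-np.pi/2)
```

```text
d cm [ 1.61 -0.23 -0.01] az -8.9 (or half turn)
[ 5.27868074e-01 -4.68025706e-04  4.41333956e-02] 88.96847663878499 0.11453488350236428 [1.18971638 3.11980784 6.88404586]
0.10676959340479016 0.15302119272048142
```

>>> drive_tool(targets=[{"dx":0.8,"dy":-0.1,"dz":0,"ax":0,"ay":0,"az":-4.5,"fingers":0},{"dx":1.3,"dy":-0.2,"dz":0,"ax":0,"ay":0,"az":-7.5,"fingers":0},{"dx":1.6,"dy":-0.2,"dz":0,"ax":0,"ay":0,"az":-9,"fingers":0},{"dx":1.7,"dy":-0.2,"dz":0,"ax":0,"ay":0,"az":-9.3,"fingers":0},{"dx":1.7,"dy":-0.2,"dz":0,"ax":0,"ay":0,"az":-9.3,"fingers":0},{"dx":1.7,"dy":-0.2,"dz":0,"ax":0,"ay":0,"az":-9.3,"fingers":0}])

```text
clock: 41.7
position: [0.5443, -0.0021, 0.0442]
ee_rot: [[0.177, 0.984, 0.003], [0.984, -0.177, 0.002], [0.003, 0.002, -1.0]]
wrist_force: [2.7, 5.7, 4.0]
width: 0.112
gripper_force: 15.0
```

Run:
```python
from h import *
o,y=cur();print(o["position"],y,y-90-np.degrees(YAW),o["wrist_force"])
d=o["position"][:2]-S(-.04,-.09);print(np.hypot(*d),np.arctan2(d[1],d[0])-YAW-np.pi/2)
```

```text
[ 0.54430689 -0.00209407  0.04419704] 79.80549604574671 -0.21508896577813275 [2.74632993 5.67447443 4.01946645]
0.10676949587854628 -0.0018503085177363765
```

Bar is at about 0. Release, retreat upward and check.

>>> drive_tool(targets=[{"dx":0,"dy":0,"dz":0,"ax":0,"ay":0,"az":0,"fingers":0.25},{"dx":0,"dy":0,"dz":0,"ax":0,"ay":0,"az":0,"fingers":0.25},{"dx":0,"dy":0,"dz":3,"ax":0,"ay":0,"az":0,"fingers":0.25},{"dx":0,"dy":0,"dz":8,"ax":0,"ay":0,"az":0,"fingers":0.25},{"dx":-2,"dy":0,"dz":13,"ax":0,"ay":0,"az":-8,"fingers":0.25},{"dx":-5,"dy":-1,"dz":18,"ax":0,"ay":0,"az":-16,"fingers":0.25},{"dx":-8,"dy":-2,"dz":22,"ax":0,"ay":0,"az":-24,"fingers":0.25},{"dx":-8,"dy":-4,"dz":22,"ax":0,"ay":0,"az":-32,"fingers":0.25},{"dx":-8,"dy":-6,"dz":22,"ax":0,"ay":0,"az":-40,"fingers":0.25},{"dx":-8,"dy":-8,"dz":22,"ax":0,"ay":0,"az":-48,"fingers":0.25}])

```text
clock: 42.95
position: [0.4624, -0.0852, 0.2631]
ee_rot: [[0.854, 0.519, -0.001], [0.519, -0.854, -0.001], [-0.001, 0.0, -1.0]]
wrist_force: [0.1, 0.5, 0.3]
width: 0.249
gripper_force: 0.0
```

>>> drive_tool(targets=[{"dx":0,"dy":-1,"dz":0,"ax":0,"ay":0,"az":-10,"fingers":0.25},{"dx":0,"dy":-1,"dz":0,"ax":0,"ay":0,"az":-20,"fingers":0.25},{"dx":0,"dy":-1,"dz":0,"ax":0,"ay":0,"az":-30,"fingers":0.25},{"dx":0,"dy":-1,"dz":0,"ax":0,"ay":0,"az":-40,"fingers":0.25},{"dx":0,"dy":-1,"dz":0,"ax":0,"ay":0,"az":-40,"fingers":0.25},{"dx":0,"dy":-1,"dz":0,"ax":0,"ay":0,"az":-40,"fingers":0.25}])

```text
clock: 43.7
position: [0.463, -0.094, 0.263]
ee_rot: [[0.99, -0.143, -0.001], [-0.143, -0.99, -0.0], [-0.001, 0.0, -1.0]]
wrist_force: [0.5, 0.7, -0.1]
width: 0.25
gripper_force: 0.0
```

Run:
```python
from h import *
o,y=cur();print(o["position"],y)
c,im=look("w17"); cv2.imwrite("pics/w17z.png",cv2.resize(im[0:290],(800,363)))
a=proj(c,[[*S(.0,-.10),.03]])[0].astype(int);print(a)
d=proj(c,[[*S(.012,-.125),.04]])[0].astype(int);x0,y0=max(0,d[0]-45),max(0,d[1]-40);print("crop",x0,y0)
z=cv2.resize(im[y0:y0+80,x0:x0+90],None,fx=4,fy=4,interpolation=cv2.INTER_CUBIC)
top=cv2.resize(im[:290],(640,290)); C=np.zeros((600,640,3),np.uint8); C[:290]=top; C[290:290+min(310,z.shape[0]),:z.shape[1]]=z[:310]
cv2.imwrite("pics/w17v.png",C)
```

```text
[ 0.4629613  -0.0939957   0.26303704] -8.232800427439145
[335 103]
crop 317 50
```

View pics/w17v.png

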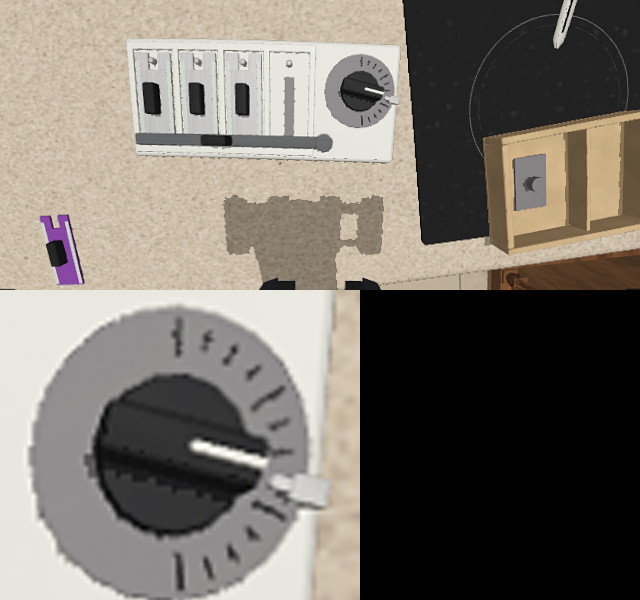

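The bar is shut over the three blades, the cover lies in the tray's large part at (530,182), and the pointer looks in line with the tab. A quick numeric dial check before handing in.

Run:
```python
from h import *
c=np.load("w17.npy",allow_pickle=True).item()
Z=lambda p:(np.array(p,float)-[0,290])/4+[317,50]
pt=toS(onplane(c,Z([(268,464),(190,443)]),.051))
dc=np.array([12,-125])
v=pt[0]-pt[1];print("ptr",-np.arctan2(v[1],v[0]),-np.arctan2(*(pt[0]-dc)[::-1]),pt)
for z in(.024,.028,.032):
    tb=toS(onplane(c,Z([(326,495),(272,482)]),z));v=tb[0]-tb[1]
    print(z,"tab",-np.arctan2(v[1],v[0]),-np.arctan2(*(tb.mean(0)-dc)[::-1]),np.hypot(*(tb[1]-dc)))
```

```text
ptr 1.7812623340468068 1.7494086403934503 [[   8.46206524 -144.59681058]
 [  12.48668738 -125.75756356]]
0.024 tab 1.754850076437079 1.7552632710695608 25.871839709651198
0.028 tab 1.7548500764370796 1.7717203593131647 25.28635618944986
0.032 tab 1.7548500764370798 1.7888582660357863 24.71265225916493
```

The pointer reads 1.78 rad and the tab about 1.76, within tolerance.

```bash
python3 -c "
from bench import *
print(close_job())"
```

```text
the job is handed in; nothing more can be done
None
```

I handed the job in: all three blades are flat in pockets 0–2 with the pins in their notches, the single cover is in the tray, the bar is shut (about 0 rad), and the dial pointer reads about 0.02 rad from the index tab. The hand-in gave no verdict, so these are my own last camera and arm readings.

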